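# Make the block-printing press ready for a print

### The arm

A 7-joint arm with a two-finger parallel gripper is mounted at the origin on the work surface. World frame = base frame: x ahead of the robot, y to its left, z up, the work surface at z = 0. Lengths are in m, angles in rad, forces in N, time in s.
With the tool pointing down it reaches from about 0.35 to 0.9 m from the base axis. Payload 8.1 kg.
Tool frame: the origin (TCP) lies midway between the tips of the shut fingers; the grasp point (between the pads) lies 19 mm behind it (arm.pinch_z is the distance from the TCP to the grasp point, in m); z points along the fingers, y is the direction in which the jaws open and shut (so a half turn about z gives the same grasp; the last joint's range is limited). The gripper opens to 92 mm and grips with 3 to 60 N. Pads are 19 mm wide; open, the fingers measure 130 mm over their backs; the gripper's body (75 mm by 190 mm) begins 47 mm behind the grasp point.
Start: joints at [-1.371, 0.434, 0.025, 1.573, -0.012, 1.134, -0.075], TCP at [0.186, 0.597, 0.227] pointing down, gripper open.
Joint ranges: [-2.62, 2.62], [-0.44, 2.09], [-1.27, 1.32], [0.08, 2.57], [-1.32, 4.46], [0.12, 2], [-2.74, 2.74]. Speed limits (rad/s): [2.22, 2.22, 3.01, 3.01, 3.14, 3.14, 3.14].

### API

Orientations are given as a rotation vector (axis times angle).
In Python, from cell import arm, eyes gives the robot as it stands.
- The arm moves only by the tool apply_moves, never from a script. Its argument "targets" is one flat list of numbers, 5 for each row, row after row: the closure, from 0 (fully open) to 1 (shut), then the shift along the tool's x, y, z each as a share of 40 cm, from -1 to 1, then the turn about the tool's z as a share of pi/2 rad, from -1 to 1. A call has 1 to 20 rows; each row shifts and turns the commanded pose from where the row before left it, along the tool's axes as they then stand; what a row does not reach is not made up. A row lasts 1/8 s, in which the tool goes at most 62.5 mm and 10.7 degrees, less where a joint would pass 70% of its speed; a pose out of reach is approached as far as the arm can. A call with a number of a shift or a turn outside -1 to 1 is refused whole. A call with a gripper value outside its range is refused whole. The fingers move at their own pace and stop on an object; "grip_force" is the grip in N (left out, the last holds). Time passes only in rows, so rows that do not move let the fingers close. It gives the time, the measured TCP pose, the force and the opening at its end, in the units of the state.
- arm.observe(): the state, without advancing time (a new reading comes with each control period).
- eyes.get_image(name): name is "scene" or "top" or "wrist"; returns the picture (480x640x3 uint8, red, green, blue); there is no depth.
- eyes.camera_params(name): a dict with "camera_matrix" (3x3 intrinsics, pixels), "distortion" ([k1, k2, p1, p2, k3] as OpenCV has them; the pictures are not rectified), "xyz" and "attitude" of the camera in the world; the wrist camera has in their place "hand_eye" (4x4, takes a point from camera to tool coordinates, whose origin is the TCP and whose axes are the flange's). Camera axes: x right, y down, z forward; pixel columns grow to the right and rows downward; lengths in m; the calibration is good to about 2 mm. A picture is of the moment at which its call begins: read the wrist's pose just before it. camera_params takes no time and is no camera call.
- arm.sign_off(): hands the job in, once; it reports no verdict.
The state is a dict: "clock": time; "joints": joint angles; "dq": joint speeds; "joint_efforts": joint torques, N m; "position": TCP position; "ee_rot": TCP orientation; "force": force on the tool from outside, world axes, zero at the start; "ft_torque": the same for the moment, N m; "width": opening from 0.0 (shut) to 1.0 (fully open).
Only numpy, scipy, OpenCV 4.12 (cv2) and the standard library are available. Lean on these libraries where they do the work, as an engineer would, in place of code of your own. Each camera call takes 0.05 s, during which the arm holds its last target.

### The job

Get the blue hand press ready: first stand its lever upright in the middle (open) notch. With the lever there, lay the printing block, face down, flat into the framed bed, and start every clamp screw from the wooden stand in a well of its own, without forcing it: let it down the deep well, turn it clockwise with light pressure until you feel it drop into its thread, and go on turning until it is fully home. Then throw the lever into the end notch beside the tall pointed brass peg, and leave the bowl, the tape roll and the wooden offcut where they are.

Things in the scene. Friction and masses are not known exactly. Their poses are not given: they have to be found in the camera images.
- press: Blue hand press fixed to the table. Origin on the table under its middle; x points away from the robot side, y left, z up. Base plate x -130 to 140, y -170 to 170 mm, top 15 mm above the table. Three octagonal wells 54 mm across in a row at x = 50 mm; framed bed at front left, lever at front right, parked rubber roller along the back edge (x = 115 mm, 70 mm high).
- well1 (a point): Mouth centre of the right well, 80 mm above the table, axes as the press. Bore: octagon 33 mm across flats, closed 51 mm down by a thread roof with two opposite entries for a screw's cross-pin. The line through the entries is hidden, differs from well to well, but lies within 30 degrees of the press's x; the pin passes within about 8 degrees of it. Any screw fits any well.
- well2 (a point): Mouth centre of the middle well; as well1. How a screw goes: on the thread roof its foot is 58 mm below the mouth; over the entries it drops until the foot is 72 mm below; turned 60 to 75 degrees further clockwise (seen from above) under light pressure it sinks 5 mm more to a stop: fully home, foot 77 mm below the mouth. Anticlockwise it is blocked.
- well3 (a point): Mouth centre of the left well, 80 mm above the table; as well1. The wells stand at y = -105, 0 and 105 mm of the press.
- bed (a point): Centre of the floor of the bed pocket, 15 mm above the table; axes as the press. The pocket is 95 mm along x and 75 mm along y inside a wooden rim 8 mm thick and 12 mm high.
- pivot (a point): Pivot of the lever, 45 mm above the table; axes as the press. The lever turns about the press's y axis through this point.
- lever (a joint): Lever angle (rad), between stops at -0.55 and 0.55: 0 upright, positive leaning away from the robot side (press +x). Its pin runs past three notches of a steel quadrant: near -0.5, middle (open) 0, far 0.5. A stiff hinge (about 2 N at the knob) keeps it wherever it is left; it is in a notch within 0.1 rad.
- lever_knob (a point): Centre of the lever's black knob, 105 mm from the pivot: a round bar 26 mm across and 36 mm long, lying along the press's y axis, free to be pinched on its flat ends.
- marker: Tall pointed brass peg, 52 mm high, that marks the notch to be used; it stands fixed on the base plate, right of the lever, 55 mm to the near or to the far side of the pivot. Beside the other end notch is only a flat brass stub 6 mm high. Origin at the centre of its foot.
- block: Loose wooden printing block 90 (its x) x 70 (y) x 30 mm, rubber face underneath; on top a wooden grip 60 mm along x, 20 mm thick along y, up to 72 mm above the underside. Origin at the centre of its underside. Its long side goes along the press's x, either way round. 220 g.
- stand: Fixed wooden stand, 270 x 60 mm, 60 mm high, with three sockets 37 mm square at its x = -85, 0 and 85 mm. Socket floors are 10 mm above the table. Origin on the table under its centre, x along its length.
- screw1: Grey clamp screw upright in the stand (None if absent). Origin at the centre of its foot, z up along it, 122 mm tall. Shaft 18 mm across; steel cross-pin 6 mm thick, 30 mm long along the screw's x, centred 10 mm above the foot; guide collar 30 mm across from 42 to 62 mm; flat thumb grip from 88 to 122 mm up, 46 mm along x, 20 mm thick along y. 100 g.
- screw2: Grey clamp screw upright in the stand (None if absent). Origin at the centre of its foot, z up along it, 122 mm tall. Shaft 18 mm across; steel cross-pin 6 mm thick, 30 mm long along the screw's x, centred 10 mm above the foot; guide collar 30 mm across from 42 to 62 mm; flat thumb grip from 88 to 122 mm up, 46 mm along x, 20 mm thick along y. 100 g.
- screw3: Grey clamp screw upright in the stand (None if absent). Origin at the centre of its foot, z up along it, 122 mm tall. Shaft 18 mm across; steel cross-pin 6 mm thick, 30 mm long along the screw's x, centred 10 mm above the foot; guide collar 30 mm across from 42 to 62 mm; flat thumb grip from 88 to 122 mm up, 46 mm along x, 20 mm thick along y. 100 g.
- bowl: Low blue-grey bowl, 110 mm across, 50 mm high, not to be moved. Origin under its centre.
- tape: Roll of paper tape, 84 mm across, 22 mm high, not to be moved. Origin under its centre.
- spare: Flat wooden offcut, 80 x 55 x 22 mm, not to be moved. Origin under its centre.
Not all that is in view belongs to the job. What is shaped like the screw1 but purple or turquoise is not meant.

How it is judged:
On the way, in this order (a step that is already met when the one before it is completed fails the run):
1. the lever stands upright in the middle notch (value of joint lever between -0.1 and 0.1 rad), for 0.2 s.
2. with the lever still upright, the block lies in the bed and every screw is home in a well (all of step 1 and horizontal distance between block and bed below 0.006 m and z of block in the frame of bed below 0.003 m and angle between block's own z axis and vertical below 0.06 rad and angle between the x axis of block and the x axis of bed, either way round below 0.12 rad and ((horizontal distance between screw1 and well1 below 0.004 m and z of screw1 in the frame of well1 below -0.0748 m and angle between screw1's own z axis and vertical below 0.1 rad) or (horizontal distance between screw1 and well2 below 0.004 m and z of screw1 in the frame of well2 below -0.0748 m and angle between screw1's own z axis and vertical below 0.1 rad) or (horizontal distance between screw1 and well3 below 0.004 m and z of screw1 in the frame of well3 below -0.0748 m and angle between screw1's own z axis and vertical below 0.1 rad)) and ((horizontal distance between screw2 and well1 below 0.004 m and z of screw2 in the frame of well1 below -0.0748 m and angle between screw2's own z axis and vertical below 0.1 rad) or (horizontal distance between screw2 and well2 below 0.004 m and z of screw2 in the frame of well2 below -0.0748 m and angle between screw2's own z axis and vertical below 0.1 rad) or (horizontal distance between screw2 and well3 below 0.004 m and z of screw2 in the frame of well3 below -0.0748 m and angle between screw2's own z axis and vertical below 0.1 rad)) and ((horizontal distance between screw3 and well1 below 0.004 m and z of screw3 in the frame of well1 below -0.0748 m and angle between screw3's own z axis and vertical below 0.1 rad) or (horizontal distance between screw3 and well2 below 0.004 m and z of screw3 in the frame of well2 below -0.0748 m and angle between screw3's own z axis and vertical below 0.1 rad) or (horizontal distance between screw3 and well3 below 0.004 m and z of screw3 in the frame of well3 below -0.0748 m and angle between screw3's own z axis and vertical below 0.1 rad))), for 0.2 s.
3. the lever is in the end notch beside the tall peg (((x of marker in the frame of pivot below 0 m and value of joint lever between -0.6 and -0.4 rad) or (x of marker in the frame of pivot above 0 m and value of joint lever between 0.4 and 0.6 rad))), for 0.2 s.
At the end, for the whole second after the job is handed in: Each screw home in a well (foot 74.8 mm or more below the mouth, 4 mm of its axis, 0.1 rad of upright); block flat in the bed (centre within 6 mm, height 3 mm, turn 0.12 rad); lever within 0.1 rad of the marked end notch; all at rest (horizontal distance between block and bed below 0.006 m and z of block in the frame of bed below 0.003 m and angle between block's own z axis and vertical below 0.06 rad and angle between the x axis of block and the x axis of bed, either way round below 0.12 rad and ((horizontal distance between screw1 and well1 below 0.004 m and z of screw1 in the frame of well1 below -0.0748 m and angle between screw1's own z axis and vertical below 0.1 rad) or (horizontal distance between screw1 and well2 below 0.004 m and z of screw1 in the frame of well2 below -0.0748 m and angle between screw1's own z axis and vertical below 0.1 rad) or (horizontal distance between screw1 and well3 below 0.004 m and z of screw1 in the frame of well3 below -0.0748 m and angle between screw1's own z axis and vertical below 0.1 rad)) and ((horizontal distance between screw2 and well1 below 0.004 m and z of screw2 in the frame of well1 below -0.0748 m and angle between screw2's own z axis and vertical below 0.1 rad) or (horizontal distance between screw2 and well2 below 0.004 m and z of screw2 in the frame of well2 below -0.0748 m and angle between screw2's own z axis and vertical below 0.1 rad) or (horizontal distance between screw2 and well3 below 0.004 m and z of screw2 in the frame of well3 below -0.0748 m and angle between screw2's own z axis and vertical below 0.1 rad)) and ((horizontal distance between screw3 and well1 below 0.004 m and z of screw3 in the frame of well1 below -0.0748 m and angle between screw3's own z axis and vertical below 0.1 rad) or (horizontal distance between screw3 and well2 below 0.004 m and z of screw3 in the frame of well2 below -0.0748 m and angle between screw3's own z axis and vertical below 0.1 rad) or (horizontal distance between screw3 and well3 below 0.004 m and z of screw3 in the frame of well3 below -0.0748 m and angle between screw3's own z axis and vertical below 0.1 rad)) and ((x of marker in the frame of pivot below 0 m and value of joint lever between -0.6 and -0.4 rad) or (x of marker in the frame of pivot above 0 m and value of joint lever between 0.4 and 0.6 rad)) and linear speed of each of screw1, screw2, screw3, block below 0.02 m/s); the robot touches nothing.
It fails at once if a screw is forced: pressed on the press with more than 100 N (contact force between any of screw1, screw2, screw3 and press above 100 N).
It fails at once if a bystander is moved by more than 30 mm (distance of any of bowl, tape, spare from where it was at the start of the episode above 0.03 m).
Of screw1, screw2, screw3 only 2 to 3 are there at a start; the rules pass over those that are not, and their reading is None.
At some moment in a run one of block may be knocked a few centimetres aside while the robot is not near it.
It also fails if it takes over 210 s, if anything falls off the work surface, if the arm or the gripper's body presses on something with over 40 N, if the wrist force passes 120 N, or if a joint passes its speed limit or range.

## Working session

There is one attempt and no reset: what is moved stays moved. The work goes in short steps, Python scripts to look and compute and a tool call to move; the robot and the scene stay as the last step left them, time stands still between calls to the robot, and variables do not carry over. Pictures are saved under pics/ and viewed, and the job is handed in when it is done.

Besides the shell and the picture viewer there is one more tool, called after ">>>" by a JSON object that holds its "op" and its "data". apply_moves: Moves the arm, as the interface text tells. Its arguments: {"type":"object","properties":{"targets":{"type":"array"},"grip_force":{"type":"number"}},"required":["targets"]}

```bash
ls; mkdir -p pics; python3 - <<'E'
from cell import arm, eyes
import cv2, numpy as np
np.set_printoptions(precision=4,suppress=True)
print(arm.observe())
for n in ["scene","top","wrist"]:
    print(n, eyes.camera_params(n))
    cv2.imwrite(f"pics/{n}0.png", eyes.get_image(n)[:,:,::-1])
E
```

```text
pics
{'clock': 0.0, 'joints': array([-1.3706,  0.4352,  0.025 ,  1.5741, -0.0116,  1.134 , -0.0751]), 'dq': array([ 0.0003, -0.    ,  0.0018,  0.0007, -0.0002,  0.0002, -0.0009]), 'joint_efforts': array([ -0.0014, -66.7859,   0.9846, -31.4455,  -0.0605,   0.0433,
         0.0002]), 'position': array([0.1863, 0.5961, 0.226 ]), 'ee_rot': array([-0.474 , -3.1056,  0.0024]), 'force': array([ 0.4427,  0.9366, -0.4099]), 'ft_torque': array([-0.0292,  0.0184,  0.0015]), 'width': 0.9995467685066672}
scene {'camera_matrix': array([[448.1844,   0.    , 308.9379],
       [  0.    , 448.1844, 239.8955],
       [  0.    ,   0.    ,   1.    ]]), 'distortion': array([-0.0163,  0.    ,  0.    ,  0.    ,  0.    ]), 'xyz': array([ 1.0995, -0.5084,  0.8214]), 'attitude': array([-2.1343, -1.0241,  0.4288])}
top {'camera_matrix': array([[457.4914,   0.    , 320.7986],
       [  0.    , 457.4914, 247.0794],
       [  0.    ,   0.    ,   1.    ]]), 'distortion': array([-0.1129,  0.    ,  0.    ,  0.    ,  0.    ]), 'xyz': array([ 0.4754, -0.0299,  1.1736]), 'attitude': array([-2.1859,  2.2084, -0.0559])}
wrist {'camera_matrix': array([[378.4627,   0.    , 315.6968],
       [  0.    , 378.4627, 239.9818],
       [  0.    ,   0.    ,   1.    ]]), 'distortion': array([-0.0413,  0.    ,  0.    ,  0.    ,  0.    ]), 'hand_eye': array([[-0.0005, -0.9635, -0.2678,  0.0724],
       [ 1.    , -0.0006,  0.0003, -0.0002],
       [-0.0005, -0.2678,  0.9635, -0.159 ],
       [ 0.    ,  0.    ,  0.    ,  1.    ]])}
```

View pics/top0.png

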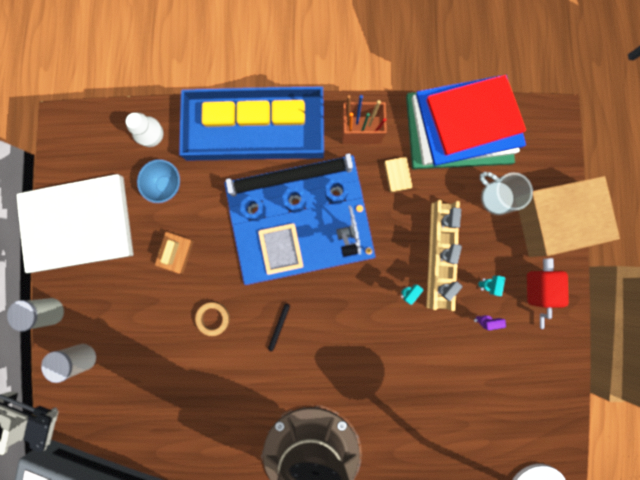

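View pics/scene0.png

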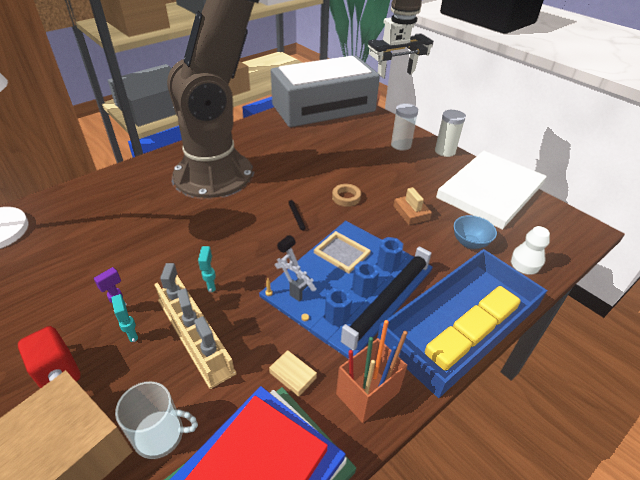

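View pics/wrist0.png

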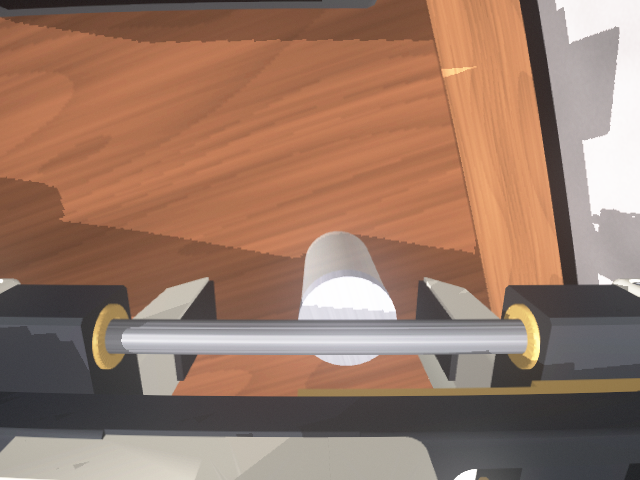

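```bash
cat > h.py <<'E'
from cell import arm, eyes
import cv2, numpy as np
from scipy.spatial.transform import Rotation as R
np.set_printoptions(precision=4,suppress=True)
def cam(name, st=None):
    p=eyes.camera_params(name); K=p["camera_matrix"]; D=p["distortion"]
    if name=="wrist":
        st=st or arm.observe()
        T=np.eye(4);T[:3,:3]=R.from_rotvec(st["ee_rot"]).as_matrix();T[:3,3]=st["position"]
        M=T@p["hand_eye"]; return K,D,M[:3,:3],M[:3,3]
    return K,D,R.from_rotvec(p["attitude"]).as_matrix(),np.array(p["xyz"])
def ray(c,uv):
    K,D,Rm,t=c
    n=cv2.undistortPoints(np.array([[uv]],float),K,D)[0,0]
    d=Rm@np.array([n[0],n[1],1]); return t,d/np.linalg.norm(d)
def onz(c,uv,z):
    t,d=ray(c,uv); return t+d*(z-t[2])/d[2]
def tri(obs):
    A=np.zeros((3,3));b=np.zeros(3);rs=[]
    for c,uv in obs:
        t,d=ray(c,uv);P=np.eye(3)-np.outer(d,d);A+=P;b+=P@t;rs.append((t,P))
    x=np.linalg.solve(A,b); return x,[np.linalg.norm(P@(x-t))*1000 for t,P in rs]
def proj(c,X):
    K,D,Rm,t=c
    return cv2.projectPoints(np.atleast_2d(np.array(X,float)),cv2.Rodrigues(Rm.T)[0],-Rm.T@t,K,D)[0].reshape(-1,2)
def snap(name,fn):
    st=arm.observe(); im=eyes.get_image(name); cv2.imwrite(f"pics/{fn}.png",im[:,:,::-1])
    if name=="wrist": np.save(f"pics/{fn}.npy",np.r_[st["position"],st["ee_rot"]])
    return im,cam(name,st)
def wcam(fn):
    a=np.load(f"pics/{fn}.npy"); return cam("wrist",{"position":a[:3],"ee_rot":a[3:]})
E
python3 - <<'E'
import cv2
t=cv2.imread('pics/top0.png');s=cv2.imread('pics/scene0.png')
cv2.imwrite('pics/top0a.png',cv2.resize(t[140:300,215:385],None,fx=4.5,fy=3.7*4.5/4.5,interpolation=cv2.INTER_CUBIC)[:600])
cv2.imwrite('pics/top0b.png',cv2.resize(t[180:340,380:530],None,fx=3.7,fy=3.7,interpolation=cv2.INTER_CUBIC))
cv2.imwrite('pics/scene0a.png',cv2.resize(s[215:355,250:440],None,fx=4.2,fy=4.2,interpolation=cv2.INTER_CUBIC))
E
```

```text
(no output)
```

View pics/top0a.png

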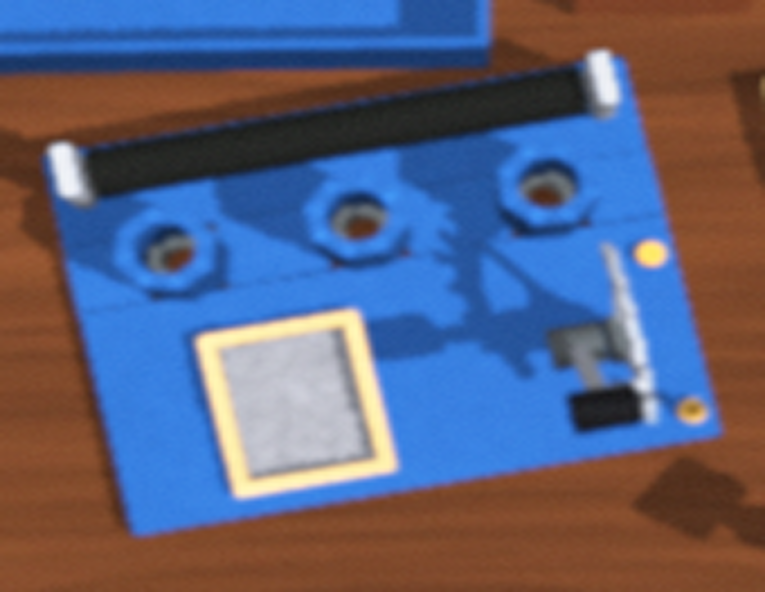

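View pics/top0b.png

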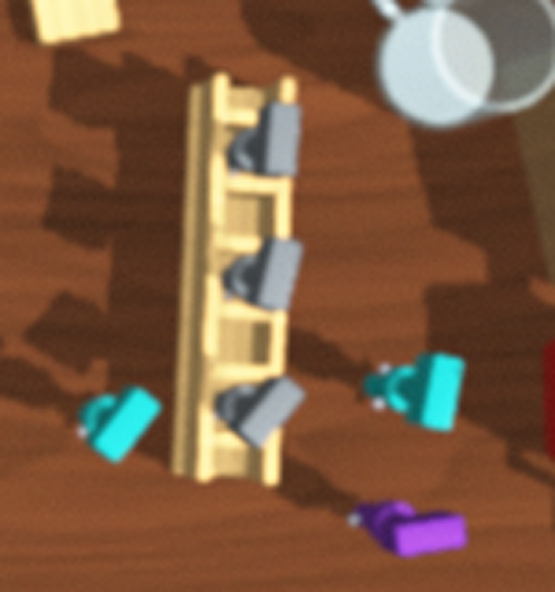

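View pics/scene0a.png

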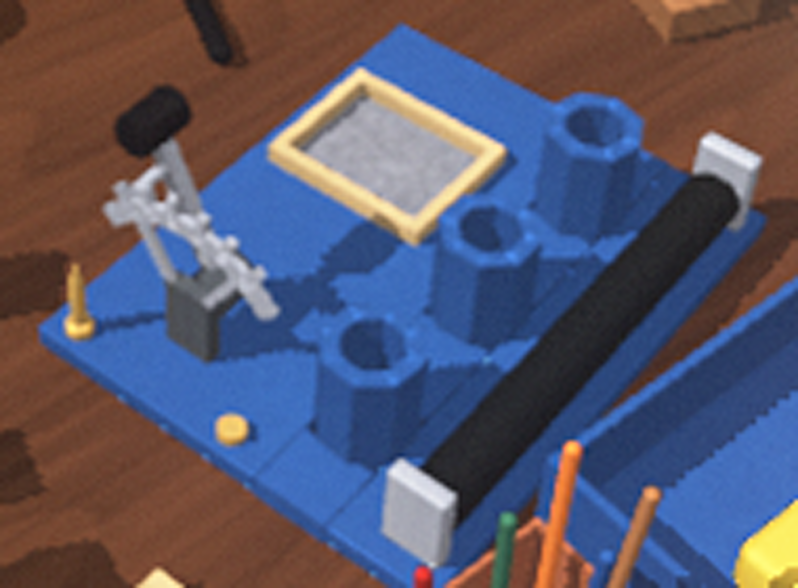

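```bash
python3 - <<'E'
from h import *
T=cam("top");S=cam("scene")
tp=lambda x,y:(215+x/4.5,140+y/3.7)
sp=lambda x,y:(250+x/4.2,215+y/4.2)
tb=lambda x,y:(380+x/3.7,180+y/3.7)
W={}
for n,a,b in [("w3",(170,252),(598,125)),("w2",(358,222),(488,232)),("w1",(547,190),(375,345)),("knob",(606,409),(152,120)),("peg",(692,408),(75,268)),("stub",(652,254),(232,425)),("bedRim",(297,403),(388,155))]:
    x,e=tri([(T,tp(*a)),(S,sp(*b))]); W[n]=x; print(n,x,e)
for n,a in [("cornR",(720,435)),("cornL",(130,535))]: W[n]=onz(T,tp(*a),0.015);print(n,W[n])
for n in ["w3","w2","w1"]: print(n,onz(T,tp(*{"w3":(170,252),"w2":(358,222),"w1":(547,190)}[n]),0.08))
d=W["w3"]-W["w1"];yaw=np.arctan2(d[1],d[0])-np.pi/2;print("yaw",yaw,np.linalg.norm(d))
d=W["cornL"]-W["cornR"];yaw2=np.arctan2(d[1],d[0])-np.pi/2;print("yaw",yaw2,np.linalg.norm(d))
# stand ends at z=.06 top rims
for q in [(218,80),(292,85),(275,480),(200,480)]: print(onz(T,tb(*q),0.06))
for q in [(283,140),(280,275),(270,412)]: print("grip",onz(T,tb(*q),0.132))
E
```

```text
w3 [0.628  0.1343 0.0802] [np.float64(4.208600058477626), np.float64(4.208600058477841)]
w2 [0.6461 0.0324 0.0748] [np.float64(2.5860166496740584), np.float64(2.5860166496739567)]
w1 [ 0.6665 -0.0689  0.0756] [np.float64(3.377883837737956), np.float64(3.377883837738143)]
knob [ 0.5189 -0.0957  0.1395] [np.float64(1.6145209728704126), np.float64(1.6145209728703689)]
peg [ 0.521  -0.1489  0.0625] [np.float64(0.3790562265073812), np.float64(0.3790562265073995)]
stub [ 0.6299 -0.1306  0.022 ] [np.float64(1.8914984897415676), np.float64(1.8914984897416622)]
bedRim [0.5299 0.0701 0.0197] [np.float64(1.900151420697306), np.float64(1.90015142069725)]
cornR [ 0.5045 -0.1692  0.015 ]
cornL [0.4393 0.1639 0.015 ]
w3 [0.6251 0.1312 0.08  ]
w2 [0.6436 0.0302 0.08  ]
w1 [ 0.6636 -0.0713  0.08  ]
yaw 0.18737995451720368 0.20679031410019602
yaw 0.19315922330665325 0.33948437962404576
[ 0.6399 -0.325   0.06  ]
[ 0.6363 -0.3754  0.06  ]
[ 0.3733 -0.3576  0.06  ]
[ 0.3742 -0.3071  0.06  ]
grip [ 0.5913 -0.3462  0.132 ]
grip [ 0.5069 -0.342   0.132 ]
grip [ 0.422  -0.3339  0.132 ]
```

>>> {"op": "apply_moves", "data": {"targets": [0, 0, 0, -0.05, -0.105, 0, 0, 0, -0.05, -0.105, 0, 0, 0, -0.05, -0.105, 0, -0.04, -0.124, -0.015, 0, 0, -0.04, -0.124, -0.015, 0, 0, -0.04, -0.124, -0.015, 0, 0, -0.04, -0.124, -0.015, 0, 0, -0.04, -0.124, -0.015, 0, 0, -0.04, -0.124, -0.015, 0, 0, -0.04, -0.124, -0.015, 0, 0, -0.04, -0.124, -0.015, 0, 0, -0.04, -0.124, -0.015, 0, 0, -0.04, -0.124, -0.015, 0, 0, -0.04, -0.124, -0.015, 0, 0, -0.04, -0.124, -0.015, 0, 0, 0, 0, 0, 0, 0, 0, 0, 0, 0]}}

```text
clock: 2.28
position: [0.4881, 0.0494, 0.3584]
ee_rot: [0.301, -3.126, -0.001]
force: [-0.2, 0.0, -0.2]
width: 1.002
```

```bash
cat >> h.py <<'E'
def pose(st=None):
    st=st or arm.observe(); M=R.from_rotvec(st["ee_rot"]).as_matrix()
    return st["position"],np.degrees(np.arctan2(M[1,0],M[0,0])),M
def go(target,alpha=None):
    """print shares in tool axes: turn first, then the shift in the turned tool axes"""
    p,a,M=pose(); out={}
    if alpha is not None:
        d=(a-alpha+180)%360-180
        out["turn share total"]=round(d/90,4); M=M@R.from_rotvec([0,0,np.radians(d)]).as_matrix()
    s=M.T@(np.array(target)-p)/0.4
    print("pos",p,"alpha",round(a,2),"j7",round(arm.observe()["joints"][6],3),"|",out,"shift shares",s,"dist mm",np.linalg.norm(s)*400)
E
python3 - <<'E'
from h import *
print(pose()); im,c=snap("wrist","w1"); print(arm.observe()["clock"])
E
```

```text
(array([0.4881, 0.0494, 0.3584]), np.float64(-169.00869967069895), array([[-0.9817, -0.1907, -0.0008],
       [-0.1907,  0.9817,  0.0003],
       [ 0.0007,  0.0004, -1.    ]]))
2.325
```

View pics/w1.png

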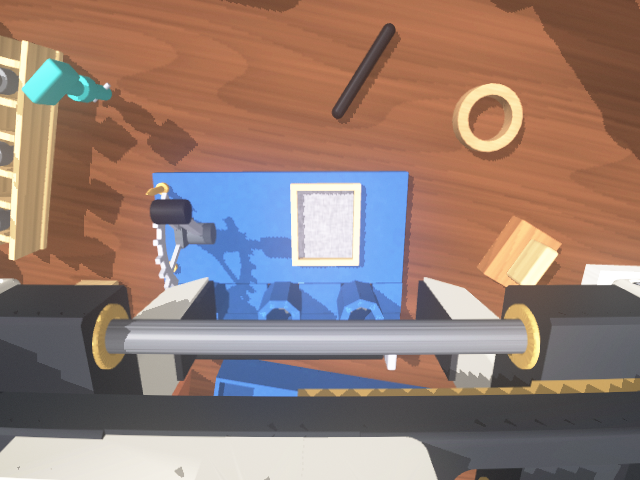

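>>> {"op": "apply_moves", "data": {"targets": [0, -0.09, -0.04, 0.06, 0, 0, -0.09, -0.04, 0.06, 0, 0, -0.09, -0.04, 0.06, 0, 0, 0, 0, 0, 0, 0, 0, 0, 0, 0]}}

```text
clock: 2.95
position: [0.603, 0.0237, 0.2867]
ee_rot: [0.303, -3.126, -0.001]
force: [1.1, -0.2, 0.5]
width: 0.999
```

```bash
python3 - <<'E'
from h import *
print(pose()[:2]); im,c=snap("wrist","w2"); print(arm.observe()["clock"])
E
```

```text
(array([0.603 , 0.0237, 0.2867]), np.float64(-168.9135473019518))
3.0
```

View pics/w2.png

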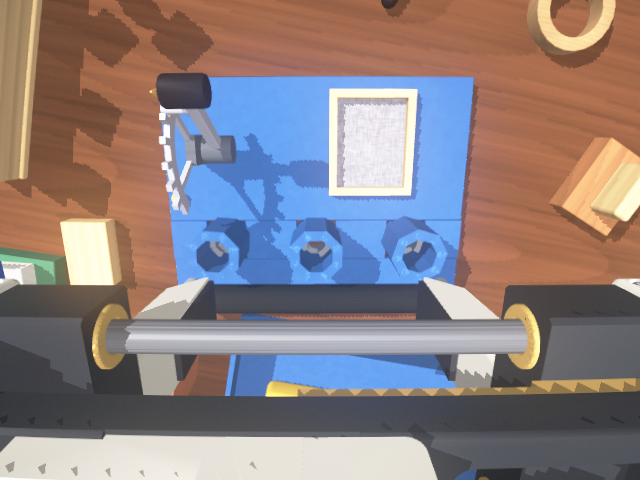

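```bash
python3 - <<'E'
import cv2
s=cv2.imread('pics/w2.png')
cv2.imwrite('pics/w2a.png',cv2.resize(s[205:290,180:455],None,fx=2.9,fy=2.9*2,interpolation=cv2.INTER_CUBIC))
cv2.imwrite('pics/w2b.png',cv2.resize(s[60:220,140:260],None,fx=3.7,fy=3.7,interpolation=cv2.INTER_CUBIC))
E
```

```text
(no output)
```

View pics/w2a.png

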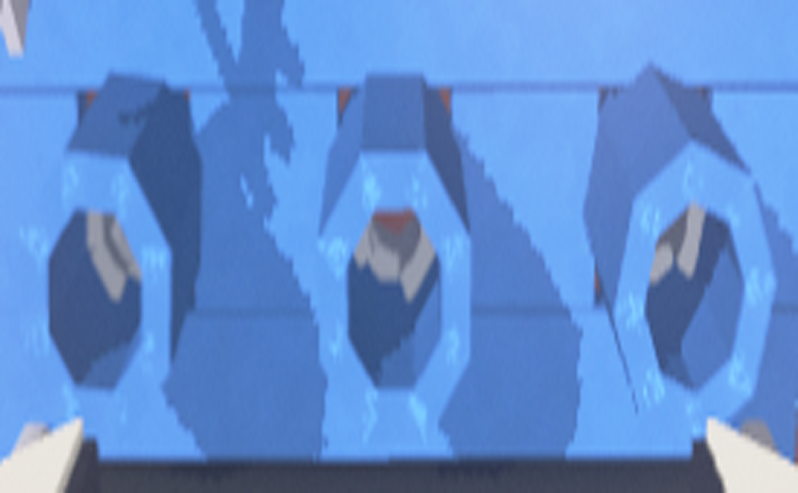

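View pics/w2b.png

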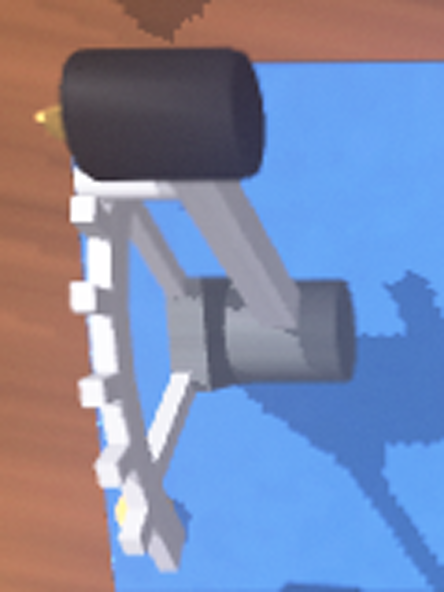

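```bash
python3 - <<'E'
from h import *
c=wcam("w2");T=cam("top");S=cam("scene")
tp=lambda x,y:(215+x/4.5,140+y/3.7)
sp=lambda x,y:(250+x/4.2,215+y/4.2)
w=[(212.8,256.4),(315.9,256.7),(419,256.2)]
tt=[(547,190),(358,222),(170,252)];ss=[(375,345),(488,232),(598,125)]
P=[]
for a,b,d in zip(w,tt,ss):
    X=onz(c,a,.08);P.append(X);print(X,tri([(c,a),(T,tp(*b)),(S,sp(*d))]))
P=np.array(P);d=P[2]-P[0];yaw=np.arctan2(d[1],d[0])-np.pi/2;print("yaw",yaw,np.linalg.norm(d))
O=P.mean(0)-np.array([np.cos(yaw),np.sin(yaw),0])*.05
Rz=R.from_euler("z",yaw).as_matrix()
pr=lambda X:Rz.T@(np.array(X)-[O[0],O[1],0])
print("O",O,"corner",pr(onz(c,(473,77),.015)))
# bed rim inner corners z .027 top outer
for q in [(330,90),(417,90),(412,195),(330,195)]: print("rim",pr(onz(c,q,.027)))
# knob: w1 and w2 
k,e=tri([(wcam("w1"),(171,211.5)),(c,(184,91)),(T,tp(606,409))]);print("knob",k,e,pr(k))
print("peg",pr(tri([(T,tp(692,408)),(S,sp(75,268))])[0]),"stub",pr(tri([(T,tp(652,254)),(S,sp(232,425))])[0]))
bl=(140,60)
for q in [(340,330),(225,330),(190,335)]: print("pivotaxis",pr(onz(c,(140+q[0]/3.7,60+q[1]/3.7),.05)))
E
```

```text
[ 0.6686 -0.07    0.08  ] (array([ 0.6677, -0.0697,  0.0781]), [np.float64(1.607091646105379), np.float64(4.062748145689354), np.float64(3.1531444700730766)])
[0.6488 0.0331 0.08  ] (array([0.6475, 0.0323, 0.0768]), [np.float64(2.3804222546333764), np.float64(3.87637028156586), np.float64(1.5785461411184096)])
[0.6282 0.136  0.08  ] (array([0.628 , 0.1349, 0.0802]), [np.float64(1.0456037167794376), np.float64(4.633661692313324), np.float64(3.8146563933138813)])
yaw 0.19359926198764343 0.20996512385176752
O [0.5994 0.0234 0.08  ] corner [-0.1302  0.1683  0.015 ]
rim [-0.1146  0.0148  0.027 ]
rim [-0.115   0.1057  0.027 ]
rim [-0.0046  0.1073  0.027 ]
rim [-0.0046  0.0158  0.027 ]
knob [ 0.5186 -0.0966  0.1362] [np.float64(0.8193383684466248), np.float64(0.24019739895473716), np.float64(0.8037528453860474)] [-0.1025 -0.1022  0.1362]
peg [-0.1101 -0.154   0.0625] stub [ 0.0003 -0.157   0.022 ]
pivotaxis [-0.0554 -0.0857  0.05  ]
pivotaxis [-0.0555 -0.1177  0.05  ]
pivotaxis [-0.0543 -0.1275  0.05  ]
```

```bash
cat >> h.py <<'E'
YAW=0.1936; O=np.array([0.5994,0.0234,0.])
RZ=R.from_euler("z",YAW).as_matrix()
def W(x,y,z): return O+RZ@np.array([x,y,z])
def PR(X): return RZ.T@(np.array(X)-O)
def gp(x,y,z,a=None): go(W(x,y,z),a)
E
python3 - <<'E'
from h import *
gp(-0.103,-0.102,0.20,191.1)
E
```

```text
pos [0.603  0.0236 0.2873] alpha -168.92 j7 1.775 | {'turn share total': np.float64(-0.0002)} shift shares [ 0.2666 -0.2539  0.218 ] dist mm 171.14465489412325
```

>>> {"op": "apply_moves", "data": {"targets": [0.35, 0.067, -0.0635, 0.0545, 0, 0.35, 0.067, -0.0635, 0.0545, 0, 0.35, 0.067, -0.0635, 0.0545, 0, 0.35, 0.067, -0.0635, 0.0545, 0, 0.35, 0, 0, 0, 0], "grip_force": 10}}

```text
clock: 3.62
position: [0.5149, -0.0995, 0.1996]
ee_rot: [0.296, -3.126, -0.001]
force: [0.7, 0.1, -0.3]
width: 0.647
```

```bash
python3 - <<'E'
from h import *
gp(-0.103,-0.102,0.124,191.1); snap("wrist","w3")
E
```

```text
pos [ 0.5149 -0.0995  0.1996] alpha -169.2 j7 2.004 | {'turn share total': np.float64(-0.0033)} shift shares [-0.009   0.0057  0.1889] dist mm 75.67756836710625
```

View pics/w3.png

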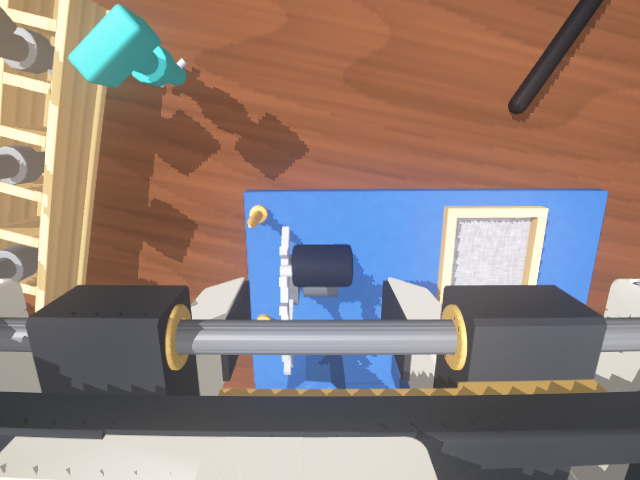

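>>> {"op": "apply_moves", "data": {"targets": [0.35, -0.0045, 0.003, 0.063, 0, 0.35, -0.0045, 0.003, 0.063, 0, 0.35, 0, 0, 0.063, 0, 0.35, 0, 0, 0, 0, 1, 0, 0, 0, 0, 1, 0, 0, 0, 0, 1, 0, 0, 0, 0, 1, 0, 0, 0, 0], "grip_force": 12}}

```text
clock: 4.68
position: [0.5213, -0.0945, 0.1248]
ee_rot: [-0.301, 3.126, 0.0]
force: [-0.6, 1.1, 7.1]
width: 0.393
```

```bash
python3 - <<'E'
from h import *
snap("wrist","w4");print(PR(pose()[0]))
gp(-0.06,-0.102,0.136,191.1)
E
```

```text
[-0.0993 -0.1007  0.1248]
pos [ 0.5214 -0.0945  0.1248] alpha -168.99 j7 2.048 | {'turn share total': np.float64(-0.001)} shift shares [-0.0982 -0.0033 -0.0279] dist mm 40.85512335620049
```

View pics/w4.png

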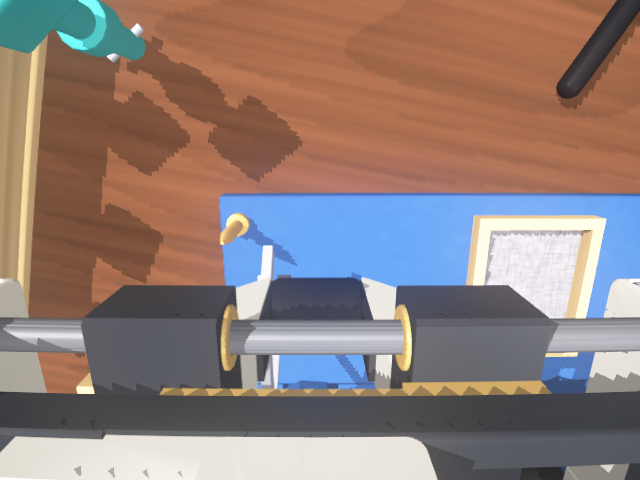

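>>> {"op": "apply_moves", "data": {"targets": [1, -0.027, 0, -0.012, 0, 1, -0.027, 0, -0.009, 0, 1, -0.027, 0, -0.006, 0, 1, -0.028, 0, -0.002, 0, 1, 0, 0, 0, 0, 1, 0, 0, 0, 0]}}

```text
clock: 5.48
position: [0.5648, -0.0859, 0.1356]
ee_rot: [-0.302, 3.125, 0.0]
force: [3.0, 2.5, -6.8]
width: 0.394
```

```bash
python3 - <<'E'
from h import *
im,_=snap("scene","s1");print(PR(pose()[0]))
cv2.imwrite('pics/s1a.png',cv2.resize(im[190:355,220:420,::-1],None,fx=3.6,fy=3.6,interpolation=cv2.INTER_CUBIC))
E
```

```text
[-0.0553 -0.1006  0.1356]
```

View pics/s1a.png

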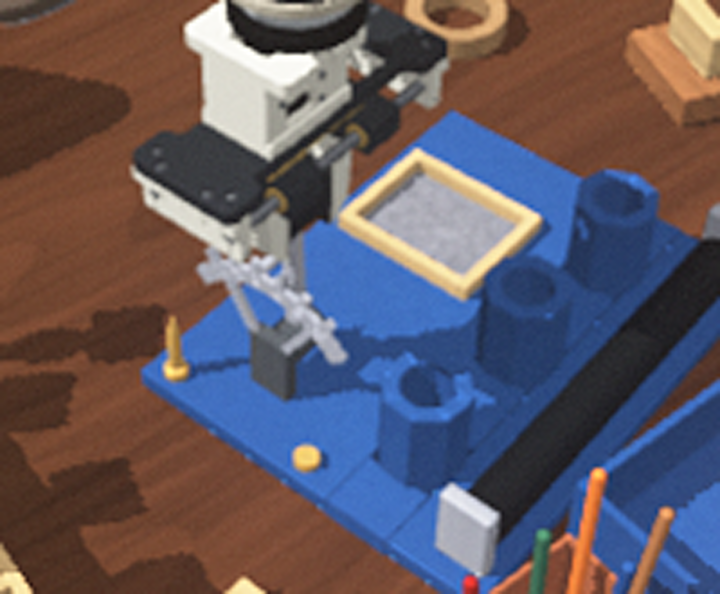

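>>> {"op": "apply_moves", "data": {"targets": [0.35, 0, 0, 0, 0, 0.35, 0, 0, 0, 0, 0.35, 0, 0, -0.09, 0, 0, -0.05, 0, -0.12, 0, 0, -0.1, 0, -0.11, 0, 0, 0, 0, 0, 0, 0, 0, 0, 0, 0]}}

```text
clock: 6.4
position: [0.6217, -0.0754, 0.2629]
ee_rot: [0.3, -3.126, 0.0]
force: [-0.1, 0.1, -0.4]
width: 0.991
```

```bash
python3 - <<'E'
from h import *
im,_=snap("wrist","w5");print(pose()[0],PR(pose()[0]))
im,_=snap("scene","s2");snap("top","t2")
cv2.imwrite('pics/s2a.png',cv2.resize(im[190:355,220:420,::-1],None,fx=3.6,fy=3.6,interpolation=cv2.INTER_CUBIC))
E
```

```text
[ 0.6211 -0.0754  0.2624] [ 0.0023 -0.1012  0.2624]
```

View pics/w5.png

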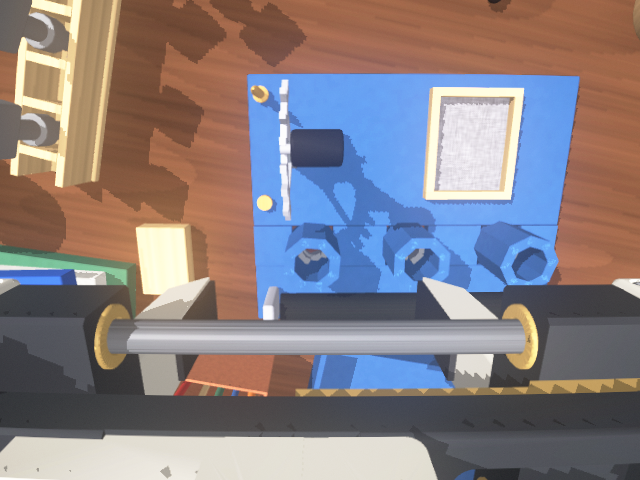

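View pics/s2a.png

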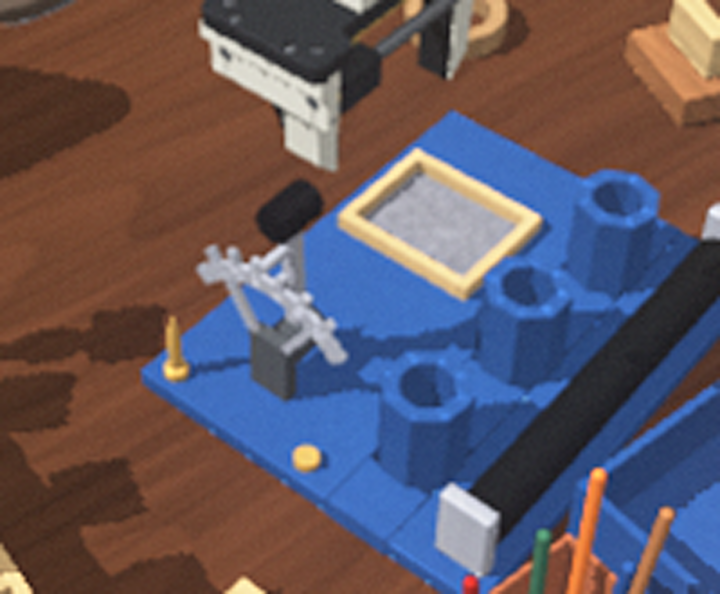

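```bash
python3 - <<'E'
from h import *
c=wcam("w5"); im=cv2.imread("pics/w5.png")
m=(im.max(2)<70).astype(np.uint8)
n,l,s,ct=cv2.connectedComponentsWithStats(m)
for i in range(1,n):
    if s[i,4]>300 and s[i,1]<200: print(s[i],ct[i]); 
print("top centre guess",PR(onz(c,(317,147.5),.150)))
im=cv2.imread("pics/t2.png")
print([ (proj(cam("top"),W(-0.055-0.105*np.sin(t),-0.102,.045+.105*np.cos(t)))) for t in (0,.1,-.1)])
cv2.imwrite("pics/t2a.png",cv2.resize(im[200:260,320:385],None,fx=9,fy=9,interpolation=cv2.INTER_CUBIC))
for z in (.055,.08):
  print([PR(onz(c,q,z)) for q in [(315,264),(421,262),(530,264)]])
E
```

```text
top centre guess [-0.0613 -0.1001  0.15  ]
[array([[345.349 , 229.4154]]), array([[346.2946, 233.9921]]), array([[344.3783, 224.8851]])]
[array([ 0.0577, -0.102 ,  0.055 ]), array([0.0559, 0.0068, 0.055 ]), array([0.0587, 0.1214, 0.055 ])]
[array([ 0.049 , -0.1019,  0.08  ]), array([ 0.0474, -0.0005,  0.08  ]), array([0.05  , 0.1063, 0.08  ])]
```

View pics/t2a.png

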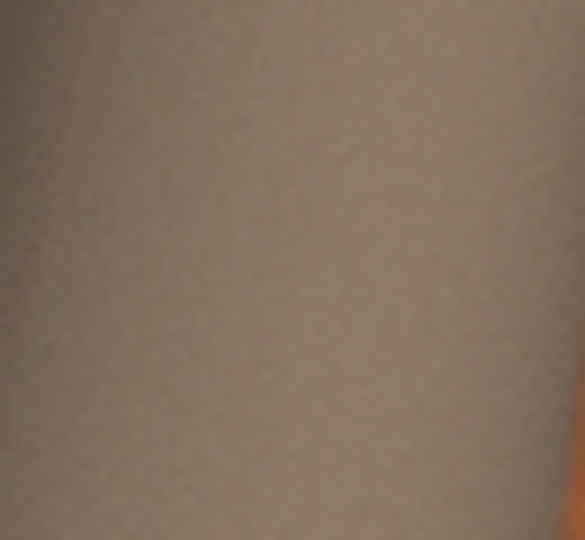

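```bash
python3 - <<'E'
from h import *
c=wcam("w5");S=cam("scene")
x,e=tri([(c,(317,147.5)),(S,(220+290/3.6,190+210/3.6))]);print(PR(x),e)
# same pair bias check with stub and peg tips
for a,b in [((265,203),(307,452)),((420,262),(526,285)),((530,264),(617,197)),((315,264),(428,382))]:
    x,e=tri([(c,a),(S,(220+b[0]/3.6,190+b[1]/3.6))]);print(PR(x),e)
E
```

```text
[-0.0607 -0.0996  0.1496] [np.float64(0.7717434752901413), np.float64(0.7717434752901797)]
[ 0.0005 -0.1549  0.0223] [np.float64(0.51531694836633), np.float64(0.5153169483663961)]
[ 0.0487 -0.      0.0784] [np.float64(1.1864799981294383), np.float64(1.1864799981294705)]
[0.0501 0.1064 0.0792] [np.float64(0.3028890428955874), np.float64(0.3028890428955812)]
[ 0.0496 -0.1018  0.0788] [np.float64(0.18562044832688662), np.float64(0.18562044832680605)]
```

>>> {"op": "apply_moves", "data": {"targets": [0, 0, 0, -0.05, 0.09, 0, 0, 0, -0.05, 0.09, 0, 0, -0.133, -0.05, 0, 0, 0, -0.133, -0.05, 0, 0, 0, -0.133, -0.05, 0, 0, 0, -0.133, 0, 0, 0, 0, -0.133, 0, 0, 0, 0, 0, 0, 0, 0, 0, 0, 0, 0]}}

```text
clock: 7.68
position: [0.598, -0.3395, 0.3626]
ee_rot: [-0.144, -3.137, -0.002]
force: [-0.8, 1.0, 0.6]
width: 0.999
```

```bash
python3 - <<'E'
from h import *
im,_=snap("wrist","w6");print(pose()[:2],arm.observe()["clock"])
E
```

```text
(array([ 0.5985, -0.3386,  0.3629]), np.float64(174.85425851802745)) 7.725
```

View pics/w6.png

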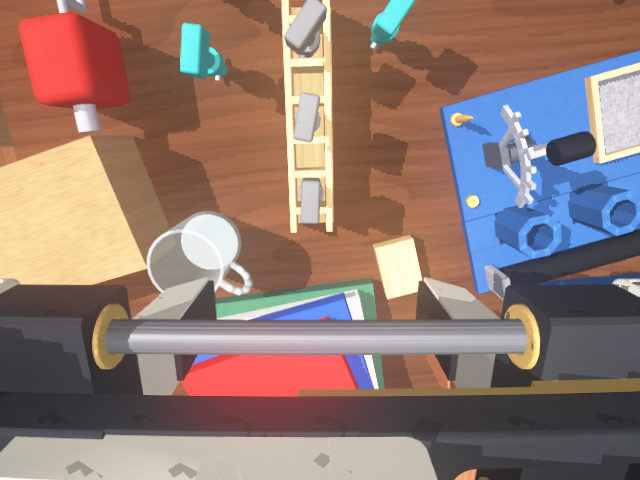

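```bash
python3 - <<'E'
from h import *
im=cv2.imread('pics/w6.png')
cv2.imwrite('pics/w6a.png',cv2.resize(im[0:240,270:345],None,fx=4,fy=2.5,interpolation=cv2.INTER_CUBIC))
hsv=cv2.cvtColor(im,cv2.COLOR_BGR2HSV)
m=((hsv[...,1]<40)&(hsv[...,2]>60)&(hsv[...,2]<215)).astype(np.uint8)
m[:, :280]=0;m[:,340:]=0;m[240:]=0
n,l,s,ct=cv2.connectedComponentsWithStats(m)
for i in range(1,n):
    if s[i,4]>150: print(s[i],ct[i],[tuple(np.unique(im[l==i].mean(1).round(-1),return_counts=True)[k]) for k in (0,1)])
E
```

```text
[ 284    0   42   49 1165] [305.3253  23.1931] [(np.float64(110.0), np.float64(120.0), np.float64(130.0), np.float64(140.0), np.float64(150.0), np.float64(160.0), np.float64(170.0), np.float64(180.0), np.float64(190.0), np.float64(200.0), np.float64(210.0)), (np.int64(102), np.int64(34), np.int64(23), np.int64(23), np.int64(29), np.int64(24), np.int64(23), np.int64(47), np.int64(37), np.int64(91), np.int64(732))]
[304  30  16  23 156] [313.0128  43.3333] [(np.float64(110.0), np.float64(120.0), np.float64(130.0), np.float64(140.0), np.float64(150.0), np.float64(160.0), np.float64(170.0), np.float64(180.0), np.float64(190.0), np.float64(200.0), np.float64(210.0)), (np.int64(2), np.int64(17), np.int64(11), np.int64(14), np.int64(18), np.int64(67), np.int64(4), np.int64(8), np.int64(3), np.int64(3), np.int64(9))]
[294  93  26  49 353] [308.8414 120.9348] [(np.float64(130.0), np.float64(140.0), np.float64(150.0), np.float64(160.0), np.float64(170.0), np.float64(180.0), np.float64(190.0), np.float64(200.0), np.float64(210.0)), (np.int64(7), np.int64(18), np.int64(25), np.int64(51), np.int64(33), np.int64(33), np.int64(38), np.int64(66), np.int64(82))]
[300 178  23  46 805] [310.4907 201.1826] [(np.float64(120.0), np.float64(130.0), np.float64(140.0), np.float64(150.0), np.float64(160.0), np.float64(170.0), np.float64(180.0), np.float64(190.0), np.float64(200.0), np.float64(210.0)), (np.int64(6), np.int64(29), np.int64(34), np.int64(33), np.int64(34), np.int64(13), np.int64(33), np.int64(53), np.int64(89), np.int64(481))]
```

View pics/w6a.png

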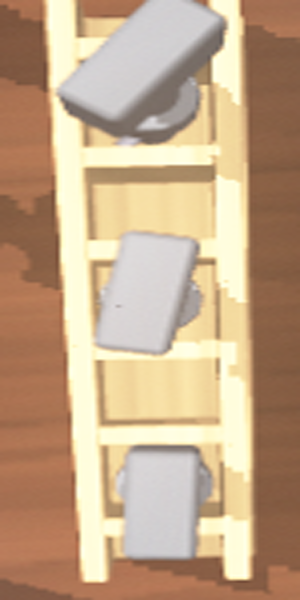

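```bash
python3 - <<'E'
from h import *
c=wcam("w6");T=cam("top")
f=lambda q:(270+q[0]/4,q[1]/2.5)
tb=lambda x,y:(380+x/3.7,180+y/3.7)
for n,Q,t in [("A",[(127,447),(198,447),(196,557),(125,557)],(284,138)),("B",[(127,232),(200,238),(167,352),(97,345)],(281,272)),("C",[(155,-5),(222,40),(122,130),(60,95)],(270,410))]:
    P=np.array([onz(c,f(q),.132) for q in Q]); ce=P.mean(0)
    l=(P[0]+P[1]-P[2]-P[3])/2; w=(P[0]-P[1]+P[3]-P[2])/2
    print(n,ce,"long",np.linalg.norm(l),np.degrees(np.arctan2(l[1],l[0]))%180,"w",np.linalg.norm(w))
    print("   tri",tri([(c,f(np.mean(Q,0))),(T,tb(*t))]))
for q in [(80,580),(250,580),(45,0),(240,0)]: print(onz(c,f(q),.06))
E
```

```text
A [ 0.5913 -0.3441  0.132 ] long 0.046185312361914435 173.87534544990473 w 0.018452671618322262
   tri (array([ 0.5906, -0.3441,  0.1404]), [np.float64(1.0461295784035678), np.float64(1.046129578403611)])
B [ 0.5076 -0.3396  0.132 ] long 0.043639669422637785 164.17956220008458 w 0.017751155770714632
   tri (array([ 0.5082, -0.3392,  0.1438]), [np.float64(0.2579894561479928), np.float64(0.25798945614789975)])
C [ 0.426  -0.3335  0.132 ] long 0.03997761607014449 139.59868325272606 w 0.020357271277118047
   tri (array([ 0.4241, -0.3341,  0.1289]), [np.float64(1.1921998533134541), np.float64(1.1921998533133675)])
[ 0.64   -0.3754  0.06  ]
[ 0.6449 -0.3222  0.06  ]
[ 0.3788 -0.3567  0.06  ]
[ 0.3838 -0.3036  0.06  ]
```

```bash
python3 - <<'E'
from h import *
go([0.591,-0.344,0.17],174)
E
```

```text
pos [ 0.5985 -0.3386  0.3629] alpha 174.85 j7 2.12 | {'turn share total': np.float64(0.0095)} shift shares [ 0.0169 -0.0161  0.4822] dist mm 193.09540578772035
```

>>> {"op": "apply_moves", "data": {"targets": [0.3, 0.004, -0.004, 0.12, 0.0095, 0.3, 0.004, -0.004, 0.12, 0, 0.3, 0.004, -0.004, 0.12, 0, 0.3, 0.004, -0.004, 0.12, 0, 0.3, 0, 0, 0, 0, 0.3, 0, 0, 0, 0]}}

```text
clock: 8.48
position: [0.5926, -0.3452, 0.1735]
ee_rot: [0.164, 3.135, -0.001]
force: [0.7, -1.0, 0.9]
width: 0.702
```

```bash
python3 - <<'E'
from h import *
im,_=snap("wrist","w7");go([0.591,-0.344,0.105],174)
E
```

```text
pos [ 0.5929 -0.3457  0.1741] alpha 174.0 j7 2.177 | {'turn share total': np.float64(0.0)} shift shares [0.0056 0.004  0.1728] dist mm 69.18005659690624
```

View pics/w7.png

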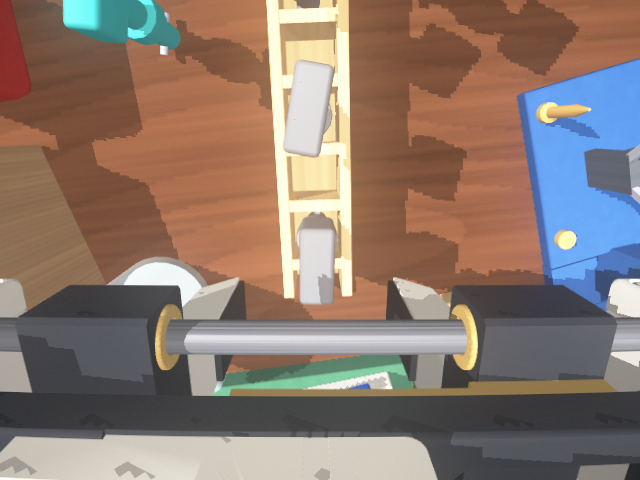

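```bash
python3 - <<'E'
from h import *
c=wcam("w7");c6=wcam("w6")
Q=[(302,216),(334,217),(333,303),(301,303)]
P=np.array([onz(c,q,.132) for q in Q]);print(P,P.mean(0));l=(P[0]+P[1]-P[2]-P[3]);print(np.degrees(np.arctan2(l[1],l[0])))
print(tri([(c,np.mean(Q,0)),(c6,(270+161.5/4,502/2.5))]))
Q=[(298,62),(333,63.5),(318,156),(285,151)]
P=np.array([onz(c,q,.132) for q in Q]);print(P.mean(0));l=(P[0]+P[1]-P[2]-P[3]);print(np.degrees(np.arctan2(l[1],l[0])))
print(tri([(c,np.mean(Q,0)),(c6,(270+148/4,292/2.5))]))
E
```

```text
[[ 0.562  -0.3495  0.132 ]
 [ 0.5643 -0.3324  0.132 ]
 [ 0.6148 -0.3376  0.132 ]
 [ 0.6128 -0.356   0.132 ]] [ 0.5885 -0.3439  0.132 ]
173.43330154242798
(array([ 0.5941, -0.3445,  0.1126]), [np.float64(0.15013641159770227), np.float64(0.15013641159772667)])
[ 0.5077 -0.3401  0.132 ]
164.57393405195228
(array([ 0.5077, -0.3396,  0.1384]), [np.float64(0.2716903246835015), np.float64(0.2716903246834615)])
```

>>> {"op": "apply_moves", "data": {"targets": [0.3, 0.006, 0.004, 0.043, 0, 0.3, 0, 0, 0.043, 0, 0.3, 0, 0, 0.043, 0, 0.3, 0, 0, 0.043, 0, 0.3, 0, 0, 0, 0, 1, 0, 0, 0, 0, 1, 0, 0, 0, 0, 1, 0, 0, 0, 0, 1, 0, 0, 0, 0], "grip_force": 25}}

```text
clock: 9.65
position: [0.5893, -0.3438, 0.1031]
ee_rot: [0.166, 3.137, -0.0]
force: [-0.7, -0.2, 1.0]
width: 0.312
```

>>> {"op": "apply_moves", "data": {"targets": [1, 0, 0, 0, 0, 1, 0, 0, 0, 0, 1, 0, 0, 0, 0]}}

```text
clock: 10.02
position: [0.5892, -0.3438, 0.1029]
ee_rot: [0.166, 3.137, 0.0]
force: [0.5, -0.1, 0.9]
width: 0.218
```

>>> {"op": "apply_moves", "data": {"targets": [1, 0, 0, -0.06, 0, 1, 0, 0, -0.12, 0, 1, 0, 0, -0.12, 0, 1, 0, 0, -0.12, 0, 1, 0, 0, 0, 0]}}

```text
clock: 10.65
position: [0.5905, -0.3453, 0.275]
ee_rot: [0.166, 3.131, -0.005]
force: [0.3, -0.4, -1.3]
width: 0.216
```

```bash
python3 - <<'E'
from h import *
im,_=snap("wrist","w8");gp(0.05,0.105,0.22,226)
cv2.imwrite('pics/w8a.png',cv2.resize(im[200:360,220:420,::-1],None,fx=3.6,fy=3.6,interpolation=cv2.INTER_CUBIC))
c=wcam("w8")
p,a,M=pose()
for d in (0,.085,.077,.067,): print(d,proj(c,p+M@np.array([0,0,d])))
E
```

```text
pos [ 0.5897 -0.3443  0.2723] alpha 173.94 j7 2.141 | {'turn share total': np.float64(-0.5785)} shift shares [-0.9308  0.7652  0.1294] dist mm 484.7420417103139
0 [[317.8741 295.2412]]
0.085 [[317.3275 243.6771]]
0.077 [[317.3637 247.0897]]
0.067 [[317.4123 251.6637]]
```

View pics/w8a.png

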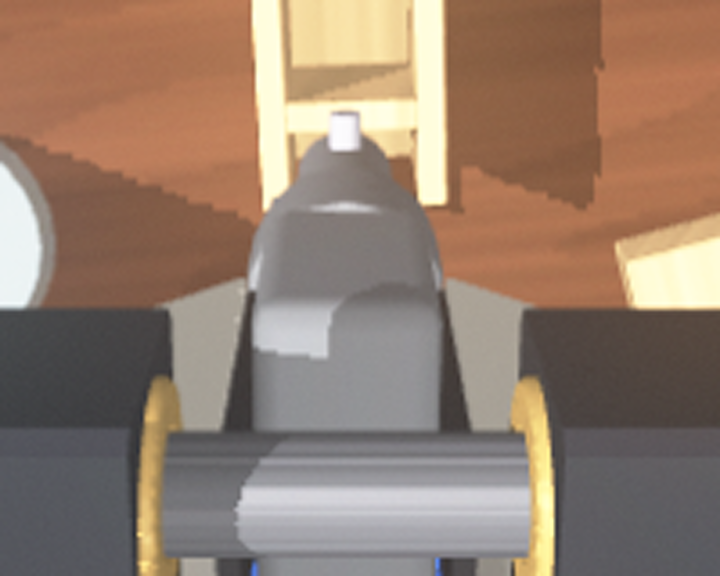

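```bash
python3 - <<'E'
from h import *
c=wcam("w8");a=np.load("pics/w8.npy");p=a[:3];M=R.from_rotvec(a[3:]).as_matrix()
for x in (.012,.015,.018):
    print(x,proj(c,p+M@np.array([x,0,.083])))
# collar upper edge front: radius15 at foot+62 -> depth .031
for x in (.012,.015,.018): print("grip bottom front edge x=23:",x,proj(c,p+M@np.array([x+.008,0,.005])))
print(M)
E
```

```text
0.012 [[315.8104 229.9568]]
0.015 [[315.8085 225.5241]]
0.018 [[315.8065 221.0632]]
grip bottom front edge x=23: 0.012 [[315.9517 254.4666]]
grip bottom front edge x=23: 0.015 [[315.9496 248.1485]]
grip bottom front edge x=23: 0.018 [[315.9475 241.7702]]
[[-0.9944  0.1058  0.0062]
 [ 0.1058  0.9944 -0.0034]
 [-0.0065 -0.0027 -1.    ]]
```

>>> {"op": "apply_moves", "data": {"targets": [1, 0, 0, 0, -0.0964, 1, 0, 0, 0, -0.0964, 1, 0, 0, 0, -0.0964, 1, 0, 0, 0, -0.0964, 1, 0, 0, 0, -0.0964, 1, 0, 0, 0, -0.0964, 1, -0.0931, 0.0765, 0, 0, 1, -0.0931, 0.0765, 0, 0, 1, -0.0931, 0.0765, 0, 0, 1, -0.0931, 0.0765, 0, 0, 1, -0.0931, 0.0765, 0, 0, 1, -0.0931, 0.0765, 0, 0, 1, -0.0931, 0.0765, 0, 0, 1, -0.0931, 0.0765, 0, 0, 1, -0.0931, 0.0765, 0, 0, 1, -0.0931, 0.0765, 0, 0]}}

```text
clock: 12.7
position: [0.6471, 0.1365, 0.2665]
ee_rot: [1.161, -2.91, -0.009]
force: [0.7, 0.1, -1.3]
width: 0.218
```

```bash
python3 - <<'E'
from h import *
gp(0.05,0.105,0.185,226);print(arm.observe()["clock"])
E
```

```text
pos [0.6471 0.1365 0.2665] alpha -136.51 j7 1.963 | {'turn share total': np.float64(-0.0279)} shift shares [0.0325 0.0314 0.2043] dist mm 83.70383141989709
12.7
```

>>> {"op": "apply_moves", "data": {"targets": [1, 0.011, 0.0078, 0.05, -0.014, 1, 0.011, 0.0078, 0.05, -0.014, 1, 0.011, 0.0078, 0.05, 0, 1, 0.011, 0.0078, 0.05, 0, 1, 0, 0, 0, 0, 1, 0, 0, 0, 0]}}

```text
clock: 13.45
position: [0.6263, 0.1318, 0.1887]
ee_rot: [1.225, -2.887, -0.008]
force: [0.4, -0.3, -0.8]
width: 0.217
```

```bash
python3 - <<'E'
from h import *
im,_=snap("wrist","w9");gp(0.05,0.105,0.185,226)
cv2.imwrite('pics/w9a.png',cv2.resize(im[180:330,220:420,::-1],None,fx=4,fy=4,interpolation=cv2.INTER_CUBIC))
E
```

```text
pos [0.6266 0.1319 0.1892] alpha -134.01 j7 1.985 | {'turn share total': np.float64(-0.0001)} shift shares [-0.0105  0.0042  0.0104] dist mm 6.148879238979328
```

View pics/w9a.png

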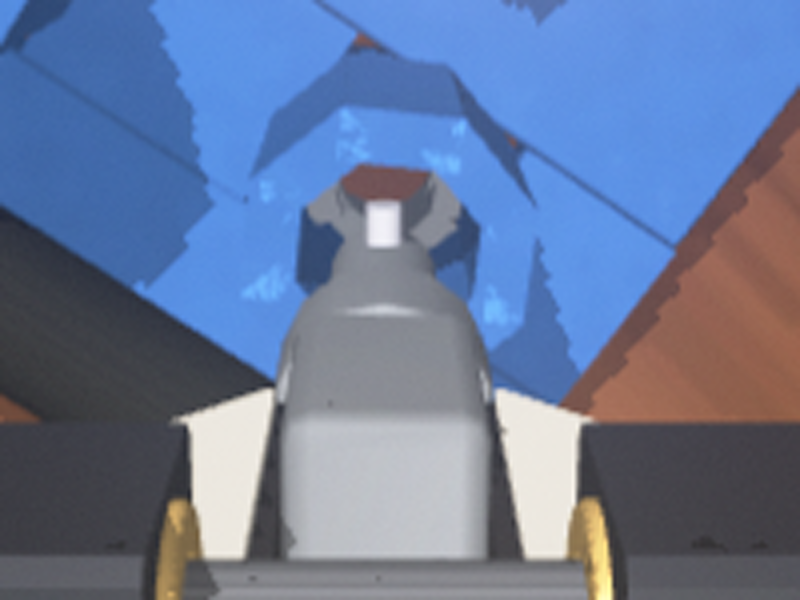

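```bash
cat >> h.py <<'E'
def align(fn,pin,topedge,left,right,off,dz=.093,zm=.08):
    """crop pixel -> full via off=(u0,v0,scale). tool-frame offsets of mouth centre & screw axis from the TCP"""
    c=wcam(fn);a=np.load(f"pics/{fn}.npy");p=a[:3];M=R.from_rotvec(a[3:]).as_matrix()
    f=lambda q:(off[0]+q[0]/off[2],off[1]+q[1]/off[2])
    X=M.T@(onz(c,f(topedge),zm)-p); mouth=X-np.array([.0165,0,0])
    L=M.T@(onz(c,f(left),zm)-p);Rr=M.T@(onz(c,f(right),zm)-p)
    pt=M.T@(onz(c,f(pin),p[2]-dz+.010)-p); ax=pt-np.array([.015,0,0])
    print("mouth by top edge",mouth*1e3,"L/R mid",(L+Rr)/2*1e3,"width",(Rr-L)[1]*1e3,"axis",ax*1e3)
    print("mouth press frame",PR(p+M@mouth), "tool move (share) x,y", (mouth-ax)[:2]/.4)
E
python3 - <<'E'
from h import *
align("w9",(383,224),(388,163),(297,245),(480,245),(220,180,4))
E
```

```text
mouth by top edge [ -4.1775   1.1928 108.719 ] L/R mid [ -3.0919   1.2998 108.6728] width 33.63130617780578 axis [-7.2367  0.2623 83.028 ]
mouth press frame [0.0492 0.105  0.0799] tool move (share) x,y [0.0076 0.0023]
```

>>> {"op": "apply_moves", "data": {"targets": [1, 0.0076, 0.0023, 0, 0, 1, 0, 0, 0.02, 0, 1, 0, 0, 0.02, 0, 1, 0, 0, 0.02, 0, 1, 0, 0, 0, 0]}}

```text
clock: 14.12
position: [0.6237, 0.1304, 0.1648]
ee_rot: [1.226, -2.888, -0.008]
force: [0.1, -0.1, 4.5]
width: 0.215
```

```bash
python3 - <<'E'
from h import *
im,_=snap("wrist","w10");gp(0.05,0.105,0.125,226)
cv2.imwrite('pics/w10a.png',cv2.resize(im[180:330,220:420,::-1],None,fx=4,fy=4,interpolation=cv2.INTER_CUBIC))
E
```

```text
pos [0.6237 0.1304 0.1649] alpha -134.01 j7 1.98 | {'turn share total': np.float64(-0.0001)} shift shares [-0.0184  0.0009  0.0997] dist mm 40.55513815963058
```

View pics/w10a.png

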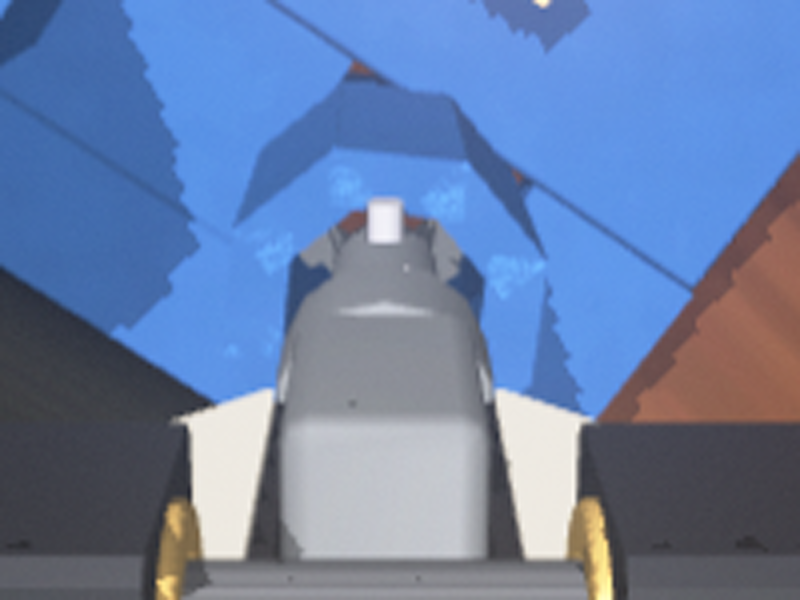

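```bash
sed -i 's/p\[2\]-dz+.010)-p); ax/p[2]-dz+.007)-p); ax/' h.py; python3 - <<'E'
from h import *
align("w9",(383,199),(388,163),(297,245),(480,245),(220,180,4))
align("w10",(385,198),(388,211),(288,290),(482,290),(220,180,4))
E
```

```text
mouth by top edge [ -4.1778   1.1925 108.719 ] L/R mid [ -3.0922   1.2995 108.6728] width 33.63132156936256 axis [-3.726   0.2663 86.0388]
mouth press frame [0.0492 0.105  0.0799] tool move (share) x,y [-0.0011  0.0023]
mouth by top edge [-6.9765  1.096  84.8115] L/R mid [-4.2361  0.6036 84.7809] width 32.74373047953852 axis [-3.5519  0.5999 86.0286]
mouth press frame [0.049  0.1056 0.08  ] tool move (share) x,y [-0.0086  0.0012]
```

>>> {"op": "apply_moves", "data": {"targets": [1, 0, 0, -0.02, 0, 1, -0.0086, 0.001, 0, 0, 1, 0, 0, 0.02, 0, 1, 0, 0, 0.02, 0, 1, 0, 0, 0.02, 0, 1, 0, 0, 0.02, 0, 1, 0, 0, 0, 0]}}

```text
clock: 15.05
position: [0.6249, 0.133, 0.1399]
ee_rot: [1.225, -2.886, -0.009]
force: [1.0, 0.2, -1.7]
width: 0.217
```

>>> {"op": "apply_moves", "data": {"targets": [1, 0, 0, 0.015, 0, 1, 0, 0, 0.015, 0, 1, 0, 0, 0.015, 0, 1, 0, 0, 0, 0]}}

```text
clock: 15.55
position: [0.6249, 0.1331, 0.1221]
ee_rot: [1.225, -2.887, -0.008]
force: [0.1, 1.4, -1.9]
width: 0.215
```

>>> {"op": "apply_moves", "data": {"targets": [1, 0, 0, 0.01, 0, 1, 0, 0, 0.01, 0, 1, 0, 0, 0, 0]}}

```text
clock: 15.92
position: [0.625, 0.133, 0.1146]
ee_rot: [1.225, -2.887, -0.008]
force: [0.2, -0.0, -0.9]
width: 0.216
```

>>> {"op": "apply_moves", "data": {"targets": [1, 0, 0, 0.006, 0, 1, 0, 0, 0, 0]}}

```text
clock: 16.18
position: [0.6254, 0.133, 0.1135]
ee_rot: [1.225, -2.888, -0.007]
force: [-1.2, -0.9, 7.8]
width: 0.217
```

>>> {"op": "apply_moves", "data": {"targets": [1, 0, 0, 0.003, 0.06, 1, 0, 0, 0, 0.06, 1, 0, 0, 0, 0.06, 1, 0, 0, 0, 0.06, 1, 0, 0, 0, 0]}}

```text
clock: 16.8
position: [0.6249, 0.1332, 0.1111]
ee_rot: [0.663, -3.064, -0.006]
force: [0.5, 0.6, -1.3]
width: 0.219
```

```bash
python3 - <<'E'
from h import *
gp(0.05,0.105,0.11,None);print(arm.observe()["ft_torque"])
E
```

```text
pos [0.6249 0.1332 0.1111] alpha -155.57 j7 1.642 | {} shift shares [-0.0107  0.0029  0.0027] dist mm 4.577887584853733
[ 0.0724 -0.0203  0.0644]
```

>>> {"op": "apply_moves", "data": {"targets": [1, 0, 0, 0.012, 0, 1, 0, 0, 0.01, 0, 1, 0, 0, 0, 0]}}

```text
clock: 17.18
position: [0.6248, 0.1331, 0.1018]
ee_rot: [0.663, -3.064, -0.007]
force: [0.7, 1.0, -1.8]
width: 0.216
```

>>> {"op": "apply_moves", "data": {"targets": [1, 0, 0, 0.008, 0, 1, 0, 0, 0, 0.08, 1, 0, 0, 0, 0.08, 1, 0, 0, 0, 0.08, 1, 0, 0, 0, 0.08, 1, 0, 0, 0, 0]}}

```text
clock: 17.92
position: [0.6255, 0.1341, 0.1001]
ee_rot: [-0.12, -3.134, -0.006]
force: [-0.8, 1.3, 4.8]
width: 0.212
```

```bash
python3 - <<'E'
from h import *
gp(0.05,0.105,0.11,None);print(arm.observe()["ft_torque"])
E
```

```text
pos [0.6255 0.1341 0.1001] alpha 175.63 j7 1.217 | {} shift shares [-0.0063  0.0054 -0.0248] dist mm 10.451107632703128
[ 0.5548  0.0366 -0.1052]
```

>>> {"op": "apply_moves", "data": {"targets": [1, 0, 0, 0.005, 0.06, 1, 0, 0, 0.002, 0.06, 1, 0, 0, 0.002, 0.06, 1, 0, 0, 0.002, 0.06, 1, 0, 0, 0, 0]}}

```text
clock: 18.55
position: [0.6264, 0.1355, 0.097]
ee_rot: [-0.703, -3.058, -0.008]
force: [-2.0, 4.0, 13.3]
width: 0.22
```

```bash
python3 - <<'E'
from h import *
gp(0.05,0.105,0.11,None);print(arm.observe()["ft_torque"])
E
```

```text
pos [0.6264 0.1355 0.097 ] alpha 154.1 j7 0.903 | {} shift shares [-0.0035  0.0034 -0.0326] dist mm 13.183681332300848
[ 1.2436  0.2688 -0.239 ]
```

>>> {"op": "apply_moves", "data": {"targets": [1, 0.004, 0.003, 0.001, 0.06, 1, 0.002, 0.002, 0.001, 0.06, 1, 0, 0, 0.001, 0.06, 1, 0, 0, 0, 0]}}

```text
clock: 19.05
position: [0.626, 0.1364, 0.0956]
ee_rot: [-1.129, -2.928, -0.005]
force: [2.1, 0.1, 10.0]
width: 0.217
```

```bash
python3 - <<'E'
from h import *
gp(0.05,0.105,0.11,None);print(arm.observe()["ft_torque"])
im,_=snap("wrist","w11");
E
```

```text
pos [0.626  0.1364 0.0956] alpha 137.83 j7 0.664 | {} shift shares [-0.0045  0.0032 -0.036 ] dist mm 14.585870791415797
[ 0.1366 -0.5171 -0.0624]
```

View pics/w11.png

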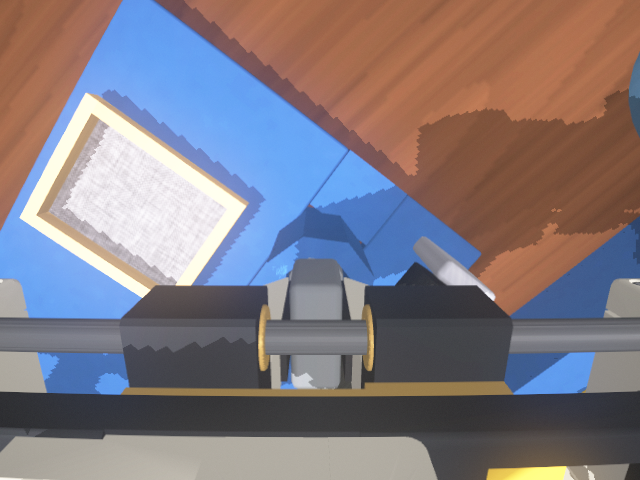

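>>> {"op": "apply_moves", "data": {"targets": [1, 0.001, 0, 0.002, 0.06, 1, 0, 0, 0.002, 0.06, 1, 0, 0, 0, 0.06, 1, 0, 0, 0, 0]}}

```text
clock: 19.6
position: [0.6267, 0.1372, 0.095]
ee_rot: [-1.529, -2.742, -0.007]
force: [1.2, 1.3, 16.4]
width: 0.218
```

```bash
python3 - <<'E'
from h import *
gp(0.05,0.105,0.11,None);print(arm.observe()["ft_torque"])
E
```

```text
pos [0.6267 0.1372 0.095 ] alpha 121.7 j7 0.431 | {} shift shares [-0.0043  0.0019 -0.0375] dist mm 15.107448213052313
[ 0.2755 -0.5761  0.3754]
```

>>> {"op": "apply_moves", "data": {"targets": [1, 0, 0, -0.006, 0, 0.3, 0, 0, 0, 0, 0.3, 0, 0, 0, 0, 0.3, 0, 0, 0, 0, 0.2, 0, 0, -0.1, 0, 0, 0, 0, -0.12, 0, 0, -0.1, 0, -0.12, 0, 0, -0.08, 0, -0.05, 0, 0, 0, 0, 0, 0, 0, 0, 0, 0, 0]}}

```text
clock: 20.85
position: [0.6614, 0.0751, 0.249]
ee_rot: [-1.528, -2.735, 0.002]
force: [-0.5, 0.1, 0.0]
width: 0.997
```

```bash
python3 - <<'E'
from h import *
print(pose()[:2],PR(pose()[0]))
im,_=snap("wrist","w12");im,_=snap("scene","s3")
cv2.imwrite('pics/s3a.png',cv2.resize(im[190:355,260:460,::-1],None,fx=3.6,fy=3.6,interpolation=cv2.INTER_CUBIC))
E
```

```text
(array([0.6614, 0.0751, 0.249 ]), np.float64(121.60714415856293)) [0.0708 0.0388 0.249 ]
```

View pics/w12.png

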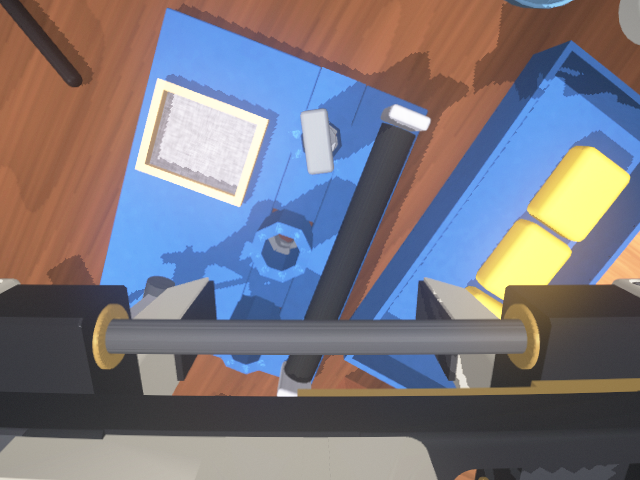

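View pics/s3a.png

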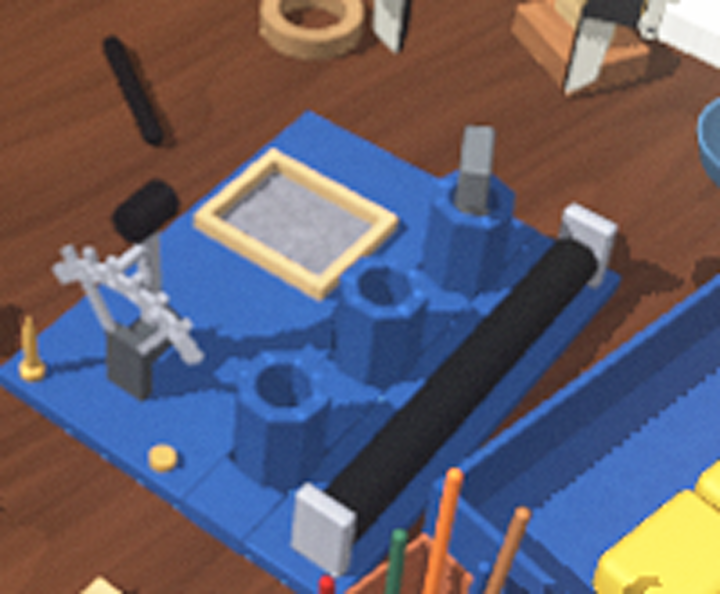

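```bash
python3 - <<'E'
from h import *
c=wcam("w12");S=cam("scene")
Q=[(302,111),(325,109),(332,171),(309,174)]
P=np.array([PR(onz(c,q,.125)) for q in Q]);l=P[0]+P[1]-P[2]-P[3];print(P,P.mean(0),np.degrees(np.arctan2(l[1],l[0])),np.linalg.norm(l)/2,np.linalg.norm(P[0]-P[1]))
# scene: top face of grip corners ~ (465,128),(493,128),(490,150?) 
print(proj(S,[W(*p) for p in P])*1)
print([( (u-260)*3.6,(v-190)*3.6) for u,v in proj(S,[W(*p) for p in P])])
E
python3 - <<'E'
import cv2
im=cv2.imread('pics/s3.png');cv2.imwrite('pics/s3b.png',cv2.resize(im[215:275,370:410],None,fx=10,fy=10,interpolation=cv2.INTER_CUBIC))
E
```

```text
[[0.0292 0.1192 0.125 ]
 [0.0441 0.1262 0.125 ]
 [0.0645 0.087  0.125 ]
 [0.0493 0.079  0.125 ]] [0.0468 0.1028 0.125 ] 117.09761764056464 0.04453204560671728 0.016468928656961878
[[389.5078 223.8527]
 [396.4843 225.0776]
 [395.047  237.5327]
 [387.5107 236.411 ]]
[(np.float64(466.22823257246847), np.float64(121.86980845488985)), (np.float64(491.34353593804553), np.float64(126.2794984355369)), (np.float64(486.16916236289927), np.float64(171.11758715264224)), (np.float64(459.038409629236), np.float64(167.0796560064951))]
```

View pics/s3b.png

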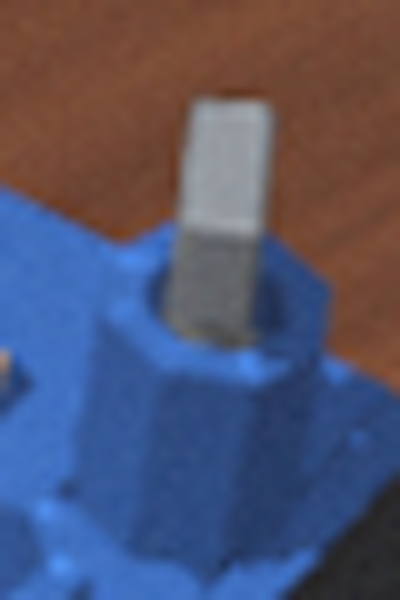

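>>> {"op": "apply_moves", "data": {"targets": [0.3, 0, 0, 0, -0.0952, 0.3, 0, 0, 0, -0.0952, 0.3, 0, 0, 0, -0.0952, 0.3, 0, 0, 0, -0.0952, 0.3, 0, 0, 0, -0.0952, 0.3, 0, 0, 0, 0]}}

```text
clock: 21.7
position: [0.6615, 0.0754, 0.2492]
ee_rot: [-0.424, -3.104, -0.003]
force: [0.5, -1.3, 0.2]
width: 0.704
```

```bash
python3 - <<'E'
from h import *
go([.509,-.340,.25],164.4)
E
```

```text
pos [0.6615 0.0754 0.2492] alpha 164.45 j7 1.171 | {'turn share total': np.float64(0.0006)} shift shares [ 0.088  -1.1029 -0.0019] dist mm 442.5636014369164
```

>>> {"op": "apply_moves", "data": {"targets": [0.3, 0.009, -0.122, 0, 0, 0.3, 0.009, -0.122, 0, 0, 0.3, 0.009, -0.122, 0, 0, 0.3, 0.009, -0.122, 0, 0, 0.3, 0.009, -0.122, 0, 0, 0.3, 0.009, -0.122, 0, 0, 0.3, 0.009, -0.122, 0, 0, 0.3, 0.009, -0.122, 0, 0, 0.3, 0.009, -0.122, 0, 0, 0.3, 0, 0, 0.09, 0, 0.3, 0, 0, 0.09, 0, 0.3, 0, 0, 0, 0]}}

```text
clock: 23.2
position: [0.511, -0.338, 0.1752]
ee_rot: [-0.428, -3.1, -0.006]
force: [-0.5, -0.5, 0.2]
width: 0.701
```

```bash
python3 - <<'E'
from h import *
im,_=snap("wrist","w13");go([.509,-.340,.105],164.4)
cv2.imwrite('pics/w13a.png',cv2.resize(im[120:320,200:440,::-1],None,fx=3.3,fy=3,interpolation=cv2.INTER_CUBIC))
E
```

```text
pos [ 0.5122 -0.3388  0.1773] alpha 164.33 j7 1.91 | {'turn share total': np.float64(-0.0008)} shift shares [ 0.0051 -0.0052  0.1807] dist mm 72.35161629200482
```

View pics/w13a.png

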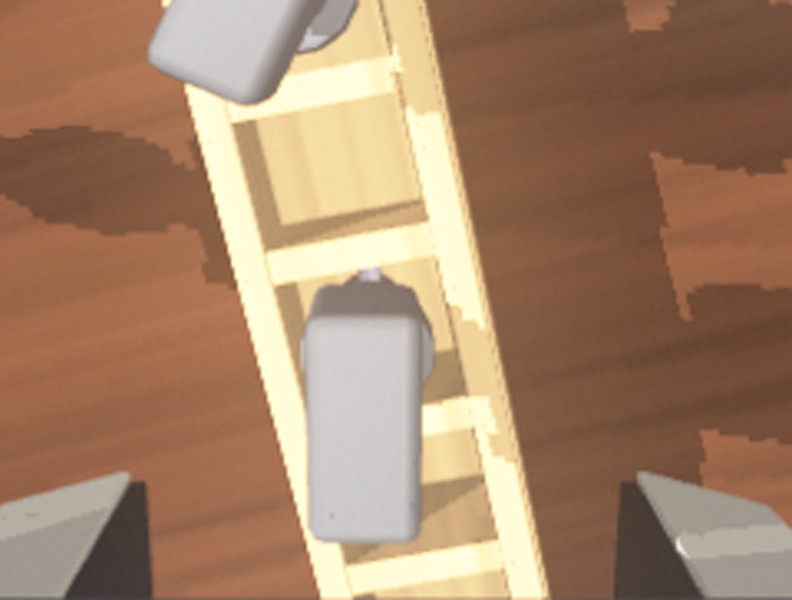

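```bash
python3 - <<'E'
from h import *
c=wcam("w13");a=np.load("pics/w13.npy");p=a[:3];M=R.from_rotvec(a[3:]).as_matrix()
for q in [(363,312),(363,541),(363,427),(305,427),(420,427)]:
    X=onz(c,(200+q[0]/3.3,120+q[1]/3),.132);print((M.T@(X-p))*1e3,X)
print(tri([(c,(310,262)),(wcam("w6"),(270+148/4,292/2.5))]),tri([(c,(310,262)),(wcam("w7"),(308.5,108))]))
E
```

```text
[25.2383 -3.2693 43.4926] [ 0.4853 -0.3341  0.132 ]
[-20.0391  -3.4692  42.8996] [ 0.5288 -0.3465  0.132 ]
[ 3.1301 -3.3655 43.2031] [ 0.5065 -0.3402  0.132 ]
[  3.1423 -13.2771  43.181 ] [ 0.5038 -0.3497  0.132 ]
[ 3.1158  6.376  43.2248] [ 0.5092 -0.3308  0.132 ]
(array([ 0.5072, -0.34  ,  0.1295]), [np.float64(0.41448892217077465), np.float64(0.4144889221708283)]) (array([ 0.507 , -0.3402,  0.1301]), [np.float64(0.14997701010438375), np.float64(0.14997701010450917)])
```

>>> {"op": "apply_moves", "data": {"targets": [0.3, 0.006, -0.008, 0.04, 0, 0.3, 0, 0, 0.045, 0, 0.3, 0, 0, 0.045, 0, 0.3, 0, 0, 0.045, 0, 0.3, 0, 0, 0.004, 0, 1, 0, 0, 0, 0, 1, 0, 0, 0, 0, 1, 0, 0, 0, 0, 1, 0, 0, 0, 0, 1, 0, 0, 0, 0, 1, 0, 0, 0, 0, 1, 0, 0, 0, 0]}}

```text
clock: 24.75
position: [0.509, -0.342, 0.1064]
ee_rot: [-0.425, -3.106, -0.002]
force: [0.2, 0.6, 2.5]
width: 0.218
```

>>> {"op": "apply_moves", "data": {"targets": [1, 0, 0, -0.05, 0, 1, 0, 0, -0.12, 0, 1, 0, 0, -0.12, 0, 1, 0, 0, -0.12, 0, 1, 0, 0, 0, -0.09, 1, 0, 0, 0, -0.09, 1, 0, 0, 0, -0.09, 1, 0, 0, 0, -0.09, 1, 0, 0, 0, -0.09, 1, 0, 0, 0, -0.09, 1, 0, 0, 0, -0.09, 1, 0, 0, 0, -0.055, 1, 0, 0, 0, 0]}}

```text
clock: 26.38
position: [0.5096, -0.3425, 0.2701]
ee_rot: [1.227, -2.888, -0.011]
force: [-0.2, 0.5, -1.0]
width: 0.217
```

```bash
python3 - <<'E'
from h import *
gp(0.05,0,.27,226)
E
```

```text
pos [ 0.5096 -0.3425  0.2701] alpha -133.97 j7 2.741 | {'turn share total': np.float64(0.0004)} shift shares [-0.9164  0.4025  0.0027] dist mm 400.3666828507682
```

>>> {"op": "apply_moves", "data": {"targets": [1, -0.0916, 0.0402, 0, 0, 1, -0.0916, 0.0402, 0, 0, 1, -0.0916, 0.0402, 0, 0, 1, -0.0916, 0.0402, 0, 0, 1, -0.0916, 0.0402, 0, 0, 1, -0.0916, 0.0402, 0, 0, 1, -0.0916, 0.0402, 0, 0, 1, -0.0916, 0.0402, 0, 0, 1, -0.0916, 0.0402, 0, 0, 1, -0.0916, 0.0402, 0, 0, 1, 0, 0, 0.05, 0, 1, 0, 0, 0.05, 0, 1, 0, 0, 0.05, 0, 1, 0, 0, 0.05, 0, 1, 0, 0, 0, 0]}}

```text
clock: 28.25
position: [0.6466, 0.0325, 0.1883]
ee_rot: [1.223, -2.883, -0.007]
force: [-0.5, 0.5, -1.5]
width: 0.217
```

```bash
python3 - <<'E'
from h import *
im,_=snap("wrist","w14");gp(0.05,0,0.185,226)
cv2.imwrite('pics/w14a.png',cv2.resize(im[180:330,220:420,::-1],None,fx=4,fy=4,interpolation=cv2.INTER_CUBIC))
E
```

```text
pos [0.6474 0.0329 0.1896] alpha -134.0 j7 2.036 | {'turn share total': np.float64(0.0)} shift shares [-0.0022 -0.0018  0.0116] dist mm 4.756929144917743
```

View pics/w14a.png

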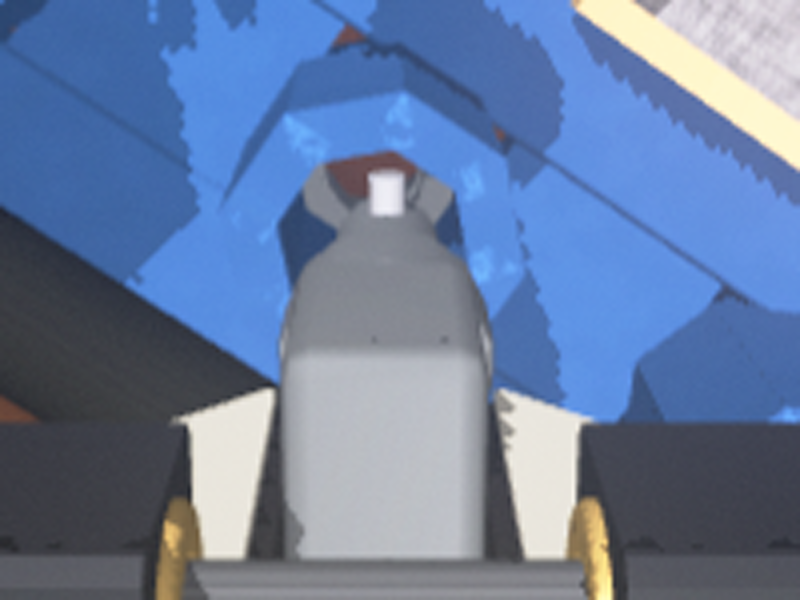

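```bash
python3 - <<'E'
from h import *
im=cv2.imread("pics/w14.png")
cv2.imwrite('pics/w14b.png',cv2.resize(im[195:260,270:350],None,fx=9,fy=9,interpolation=cv2.INTER_CUBIC))
E
```

```text
(no output)
```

View pics/w14b.png

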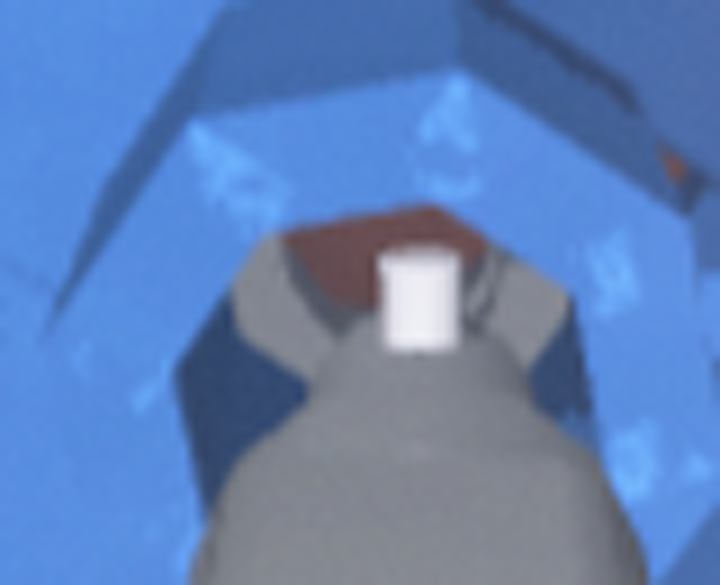

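```bash
cat >> h.py <<'E'
from scipy.optimize import least_squares
def align2(fn,pin,inner,outer,off,dz,zm=.08):
    c=wcam(fn);a=np.load(f"pics/{fn}.npy");p=a[:3];M=R.from_rotvec(a[3:]).as_matrix()
    f=lambda q:(off[0]+q[0]/off[2],off[1]+q[1]/off[2])
    I=np.array([(M.T@(onz(c,f(q),zm)-p))[:2] for q in inner]);Oo=np.array([(M.T@(onz(c,f(q),zm)-p))[:2] for q in outer])
    res=lambda x:np.r_[np.linalg.norm(I-x,axis=1)-.01786,np.linalg.norm(Oo-x,axis=1)-.02922]
    s=least_squares(res,[0,0]);m=s.x
    pt=M.T@(onz(c,f(pin),p[2]-dz+.007)-p);ax=pt[:2]-[.015,0]
    print("mouth",m*1e3,"res mm",s.fun*1e3,"press",PR(p+M@np.array([*m,p[2]-zm])),"axis",ax*1e3,"move x,y share",(m-ax)/.4)
E
python3 - <<'E'
from h import *
align2("w14",(420,248),[(275,237),(432,206),(570,300),(178,375)],[(195,118),(460,72),(690,215)],(270,195,9),.0964)
E
```

```text
mouth [-3.1897 -1.403 ] res mm [-0.0465  0.1515 -0.3038 -0.1555  0.1459 -0.136   0.1829] press [0.0504 0.0008 0.08  ] axis [0.3968 0.8898] move x,y share [-0.009  -0.0057]
```

>>> {"op": "apply_moves", "data": {"targets": [1, -0.009, -0.0057, 0, 0, 1, 0, 0, 0.02, 0, 1, 0, 0, 0.02, 0, 1, 0, 0, 0.02, 0, 1, 0, 0, 0.02, 0, 1, 0, 0, 0.02, 0, 1, 0, 0, 0, 0]}}

```text
clock: 29.18
position: [0.651, 0.0341, 0.1492]
ee_rot: [1.227, -2.885, -0.009]
force: [-1.1, -2.1, -2.2]
width: 0.219
```

>>> {"op": "apply_moves", "data": {"targets": [1, 0, 0, 0.014, 0, 1, 0, 0, 0.014, 0, 1, 0, 0, 0.014, 0, 1, 0, 0, 0.014, 0, 1, 0, 0, 0.012, 0, 1, 0, 0, 0, 0]}}

```text
clock: 29.92
position: [0.6511, 0.0343, 0.1223]
ee_rot: [1.227, -2.885, -0.008]
force: [-1.8, -2.6, -2.8]
width: 0.216
```

Now touch the roof and turn with light pressure.

>>> {"op": "apply_moves", "data": {"targets": [1, 0, 0, 0.01, 0, 1, 0, 0, 0.006, 0, 1, 0, 0, 0, 0]}}

```text
clock: 30.3
position: [0.6515, 0.0345, 0.1179]
ee_rot: [1.227, -2.887, -0.007]
force: [-6.8, -4.6, 10.6]
width: 0.215
```

>>> {"op": "apply_moves", "data": {"targets": [1, 0, 0, 0, 0.05, 1, 0, 0, 0, 0.05, 1, 0, 0, 0, 0.05, 1, 0, 0, 0, 0.05, 1, 0, 0, 0, 0]}}

```text
clock: 30.92
position: [0.6518, 0.0353, 0.118]
ee_rot: [0.76, -3.044, -0.007]
force: [-4.9, -1.3, 9.0]
width: 0.215
```

>>> {"op": "apply_moves", "data": {"targets": [1, 0, 0, 0, 0.05, 1, 0, 0, 0, 0.05, 1, 0, 0, 0, 0.05, 1, 0, 0, 0, 0.05, 1, 0, 0, 0, 0]}}

```text
clock: 31.55
position: [0.6521, 0.0345, 0.1172]
ee_rot: [0.276, -3.124, -0.005]
force: [-0.6, -2.9, 1.3]
width: 0.215
```

```bash
python3 - <<'E'
from h import *
gp(0.0504,0.0008,0.11,None);print(arm.observe()["ft_torque"])
E
```

```text
pos [0.6521 0.0345 0.1172] alpha -169.89 j7 1.464 | {} shift shares [ 0.0085 -0.0001  0.0179] dist mm 7.9353795870527515
[-0.9805  0.2646 -0.0427]
```

>>> {"op": "apply_moves", "data": {"targets": [1, 0.006, -0.001, 0.01, 0, 1, 0, 0, 0.012, 0, 1, 0, 0, 0.01, 0, 1, 0, 0, 0, 0]}}

```text
clock: 32.05
position: [0.6503, 0.0333, 0.1041]
ee_rot: [0.277, -3.125, -0.005]
force: [2.4, -3.0, 0.0]
width: 0.22
```

>>> {"op": "apply_moves", "data": {"targets": [1, 0, 0, 0.006, 0.08, 1, 0, 0, 0.002, 0.08, 1, 0, 0, 0.002, 0.08, 1, 0, 0, 0.002, 0.08, 1, 0, 0, 0.002, 0.08, 1, 0, 0, 0, 0]}}

```text
clock: 32.8
position: [0.652, 0.0336, 0.103]
ee_rot: [-0.706, -3.061, -0.004]
force: [-5.2, -5.4, 31.9]
width: 0.216
```

```bash
python3 - <<'E'
from h import *
gp(0.0504,0.0008,0.11,None);print(arm.observe()["ft_torque"])
E
```

```text
pos [0.652  0.0336 0.103 ] alpha 154.01 j7 0.926 | {} shift shares [ 0.0077 -0.0028 -0.0175] dist mm 7.724982271677952
[-1.5664  1.4368 -0.1152]
```

>>> {"op": "apply_moves", "data": {"targets": [1, 0.005, -0.002, -0.006, 0, 1, 0, 0, 0, 0.06, 1, 0, 0, 0, 0.06, 1, 0, 0, 0, 0]}}

```text
clock: 33.3
position: [0.6493, 0.0335, 0.103]
ee_rot: [-0.99, -2.979, -0.003]
force: [0.1, -4.2, 12.3]
width: 0.215
```

```bash
python3 - <<'E'
from h import *
gp(0.0504,0.0008,0.11,None);print(arm.observe()["ft_torque"])
im,_=snap("wrist","w15")
cv2.imwrite('pics/w15a.png',cv2.resize(im[180:400,220:420,::-1],None,fx=2.7,fy=2.7,interpolation=cv2.INTER_CUBIC))
E
```

```text
pos [0.6493 0.0335 0.103 ] alpha 143.23 j7 0.767 | {} shift shares [ 0.0018 -0.0002 -0.0176] dist mm 7.07846055943068
[-1.3965 -0.1955 -0.1814]
```

View pics/w15a.png

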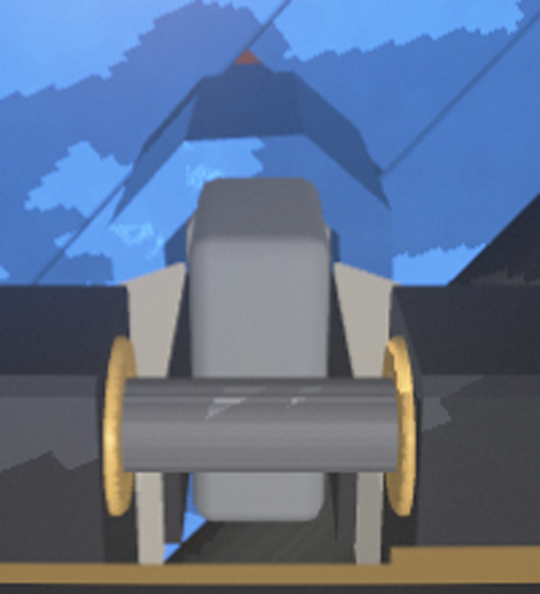

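>>> {"op": "apply_moves", "data": {"targets": [1, 0, 0, 0.001, 0.06, 1, 0, 0, 0.001, 0.06, 1, 0, 0, 0.001, 0.06, 1, 0, 0, 0, 0.06, 1, 0, 0, 0, 0]}}

```text
clock: 33.98
position: [0.6485, 0.0333, 0.1005]
ee_rot: [-1.53, -2.739, -0.0]
force: [2.2, -4.5, 4.5]
width: 0.222
```

```bash
python3 - <<'E'
from h import *
gp(0.0504,0.0008,0.11,None);print(arm.observe()["ft_torque"])
E
```

```text
pos [0.6485 0.0333 0.1005] alpha 121.65 j7 0.45 | {} shift shares [ 0.001   0.0012 -0.0239] dist mm 9.56817217601545
[-1.4696 -0.4907 -0.0166]
```

Sinking now. Continue with light pressure.

>>> {"op": "apply_moves", "data": {"targets": [1, 0, 0, 0.004, 0.05, 1, 0, 0, 0.001, 0.05, 1, 0, 0, 0.001, 0.05, 1, 0, 0, 0, 0.05, 1, 0, 0, 0, 0]}}

```text
clock: 34.6
position: [0.6485, 0.0332, 0.0987]
ee_rot: [-1.939, -2.467, 0.0]
force: [0.4, -4.8, 10.2]
width: 0.215
```

```bash
python3 - <<'E'
from h import *
gp(0.0504,0.0008,0.11,None);print(arm.observe()["ft_torque"])
E
```

```text
pos [0.6485 0.0332 0.0987] alpha 103.66 j7 0.188 | {} shift shares [ 0.0016  0.0007 -0.0282] dist mm 11.28509224082793
[-1.5258  0.1633  0.0324]
```

>>> {"op": "apply_moves", "data": {"targets": [1, 0, 0, 0.002, 0.06, 1, 0, 0, 0.001, 0.06, 1, 0, 0, 0, 0.06, 1, 0, 0, 0, 0]}}

```text
clock: 35.1
position: [0.6493, 0.0342, 0.0985]
ee_rot: [-2.266, -2.171, -0.002]
force: [-2.1, -4.2, 16.9]
width: 0.227
```

```bash
python3 - <<'E'
from h import *
gp(0.0504,0.0008,0.11,None);print(arm.observe()["ft_torque"])
E
```

```text
pos [0.6493 0.0342 0.0985] alpha 87.56 j7 -0.047 | {} shift shares [-0.0007 -0.0014 -0.0288] dist mm 11.554134457653213
[-1.0406  0.3409  0.6674]
```

>>> {"op": "apply_moves", "data": {"targets": [1, 0, 0, -0.006, 0, 0.3, 0, 0, 0, 0, 0.3, 0, 0, 0, 0, 0.3, 0, 0, 0, 0, 0.3, 0, 0, -0.1, 0, 0.3, 0, 0, -0.12, 0, 0.3, -0.1, 0, -0.12, -0.09, 0.3, -0.08, 0, -0.05, -0.09, 0.3, 0, 0, 0, -0.09, 0.3, 0, 0, 0, -0.09, 0.3, 0, 0, 0, 0]}}

```text
clock: 36.48
position: [0.6491, -0.0383, 0.254]
ee_rot: [-1.571, -2.712, 0.001]
force: [0.8, 0.1, 0.3]
width: 0.703
```

```bash
python3 - <<'E'
from h import *
print(pose()[:2],PR(pose()[0]))
im,_=snap("wrist","w16");im,_=snap("scene","s4")
cv2.imwrite('pics/s4a.png',cv2.resize(im[190:355,260:460,::-1],None,fx=3.6,fy=3.6,interpolation=cv2.INTER_CUBIC))
E
```

```text
(array([ 0.6491, -0.0383,  0.254 ]), np.float64(119.8284398801296)) [ 0.0369 -0.0701  0.254 ]
```

View pics/w16.png

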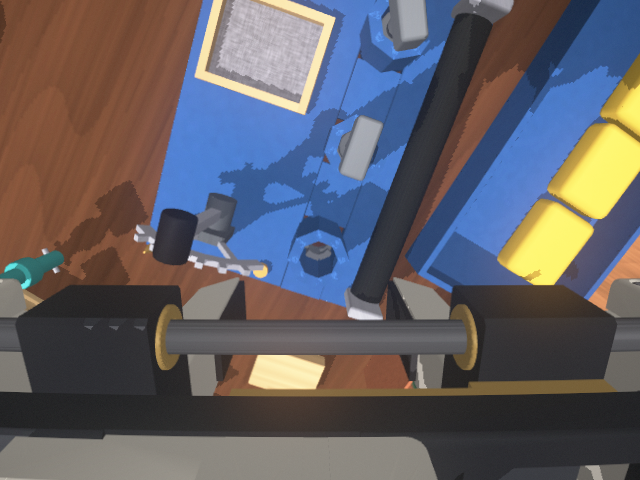

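View pics/s4a.png

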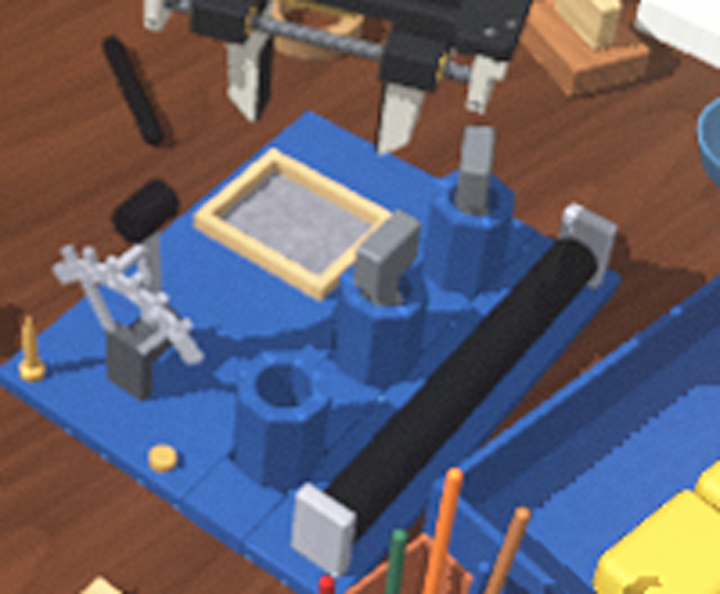

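```bash
python3 - <<'E'
from h import *
im=cv2.imread('pics/s4.png');cv2.imwrite('pics/s4b.png',cv2.resize(im[240:285,350:390],None,fx=13,fy=13,interpolation=cv2.INTER_CUBIC))
im=cv2.imread('pics/w16.png');cv2.imwrite('pics/w16b.png',cv2.resize(im[100:200,320:400],None,fx=6,fy=6,interpolation=cv2.INTER_CUBIC))
E
```

```text
(no output)
```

View pics/s4b.png

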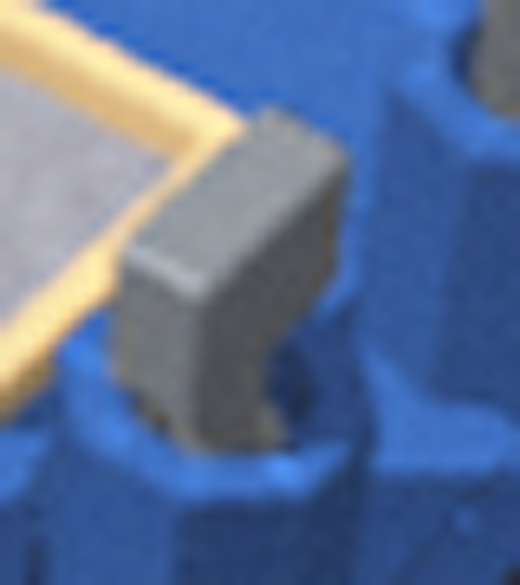

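View pics/w16b.png

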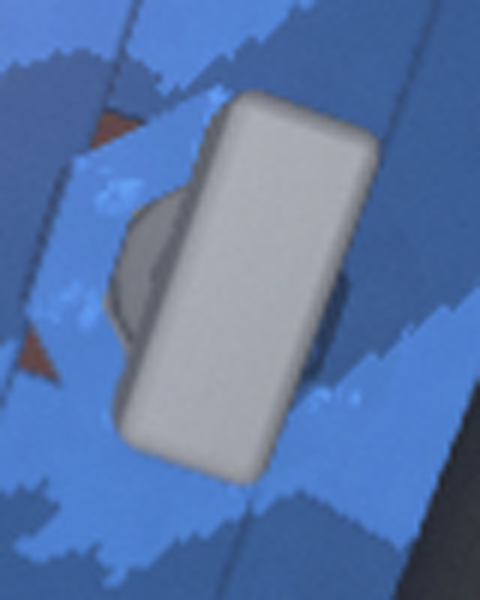

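```bash
python3 - <<'E'
from h import *
c=wcam("w16");S=cam("scene")
w=[(240,90),(383,142),(258,488),(120,430)];s=[(345,160),(270,105),(120,242),(198,295)]
wv=lambda q:(320+q[0]/6,100+q[1]/6);sv=lambda q:(350+q[0]/13,240+q[1]/13)
# order: wrist corners; match by nearest projection at z .125
P=[onz(c,wv(q),.125) for q in w];pj=proj(S,P)
print(pj,[sv(q) for q in s])
P=[]
for i,q in enumerate(w):
    j=min(range(4),key=lambda k:np.linalg.norm(pj[i]-sv(s[k])))
    x,e=tri([(c,wv(q)),(S,sv(s[j]))]);P.append(PR(x));print(j,PR(x),e[0])
P=np.array(P);print(P.mean(0))
l=P[0]+P[1]-P[2]-P[3];print(np.degrees(np.arctan2(l[1],l[0])))
E
```

```text
[[369.7109 247.3168]
 [376.6784 251.1469]
 [365.3276 262.2294]
 [358.4649 257.8408]] [(376.53846153846155, 252.30769230769232), (370.7692307692308, 248.07692307692307), (359.2307692307692, 258.61538461538464), (365.2307692307692, 262.6923076923077)]
1 [0.0397 0.0235 0.1227] 1.1541279889109362
0 [0.0575 0.0228 0.1215] 0.2540435460157237
3 [ 0.0575 -0.0219  0.1237] 0.09620278620073959
2 [ 0.0394 -0.0202  0.123 ] 0.88642019320662
[0.0485 0.0011 0.1227]
89.84698666761537
```

>>> {"op": "apply_moves", "data": {"targets": [0.3, 0, 0, -0.05, -0.075, 0.3, 0, 0, 0, -0.075, 0.3, 0, 0, 0, -0.075, 0.3, 0, 0, 0, 0]}}

```text
clock: 37.08
position: [0.6494, -0.0382, 0.274]
ee_rot: [-1.072, -2.945, -0.0]
force: [-0.2, -0.6, 0.3]
width: 0.699
```

```bash
python3 - <<'E'
from h import *
go([.428,-.336,.25],139.8)
E
```

```text
pos [ 0.6494 -0.0382  0.274 ] alpha 139.98 j7 0.868 | {'turn share total': np.float64(0.002)} shift shares [-0.0582 -0.9256  0.0618] dist mm 371.80220036917524
```

>>> {"op": "apply_moves", "data": {"targets": [0.3, -0.0073, -0.1157, 0, 0, 0.3, -0.0073, -0.1157, 0, 0, 0.3, -0.0073, -0.1157, 0, 0, 0.3, -0.0073, -0.1157, 0, 0, 0.3, -0.0073, -0.1157, 0, 0, 0.3, -0.0073, -0.1157, 0.02, 0, 0.3, -0.0073, -0.1157, 0.02, 0, 0.3, -0.0073, -0.1157, 0.02, 0, 0.3, 0, 0, 0.08, 0, 0.3, 0, 0, 0.1, 0, 0.3, 0, 0, 0, 0, 0.3, 0, 0, 0, 0]}}

```text
clock: 38.58
position: [0.43, -0.3376, 0.1801]
ee_rot: [-1.072, -2.947, 0.0]
force: [0.4, -0.2, 0.6]
width: 0.701
```

```bash
python3 - <<'E'
from h import *
im,_=snap("wrist","w17");go([.425,-.334,.105],139.6)
cv2.imwrite('pics/w17a.png',cv2.resize(im[120:320,200:440,::-1],None,fx=3.3,fy=3,interpolation=cv2.INTER_CUBIC))
E
```

```text
pos [ 0.4303 -0.3377  0.1805] alpha 140.06 j7 1.502 | {'turn share total': np.float64(0.0052)} shift shares [ 0.0154 -0.0011  0.1888] dist mm 75.76523019126626
```

View pics/w17a.png

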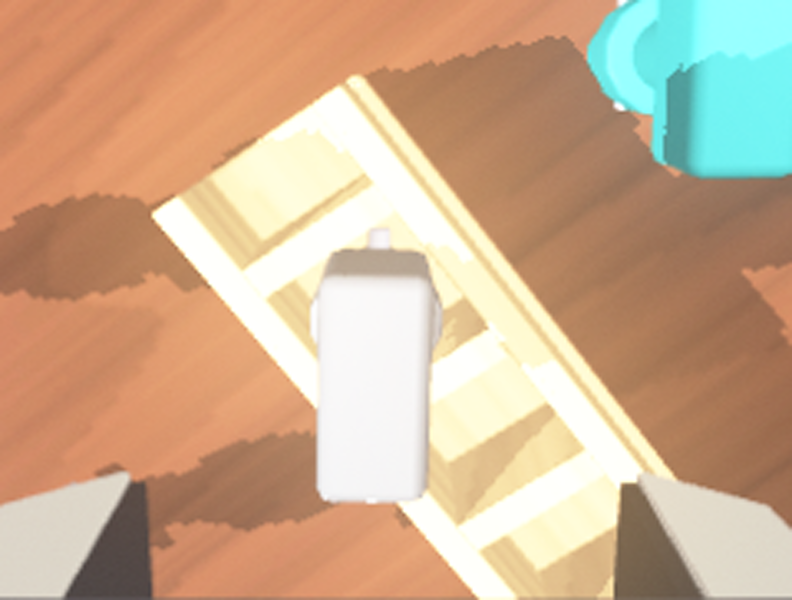

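```bash
python3 - <<'E'
from h import *
c=wcam("w17");a=np.load("pics/w17.npy");p=a[:3];M=R.from_rotvec(a[3:]).as_matrix()
for q in [(373,273),(373,501),(373,387),(317,387),(430,387)]:
    X=onz(c,(200+q[0]/3.3,120+q[1]/3),.132);print((M.T@(X-p))*1e3,X)
print(tri([(c,(200+373/3.3,249)),(cam("top"),(380+270/3.7,180+410/3.7))]))
E
```

```text
[31.4708 -1.7464 48.2632] [ 0.4045 -0.3186  0.132 ]
[-13.9161  -1.8534  48.0009] [ 0.4392 -0.3478  0.132 ]
[ 9.4074 -1.7978 48.1357] [ 0.4214 -0.3328  0.132 ]
[  9.4056 -11.5048  48.1575] [ 0.4151 -0.3402  0.132 ]
[ 9.4083  8.0799 48.1135] [ 0.4277 -0.3252  0.132 ]
(array([ 0.4228, -0.3346,  0.1271]), [np.float64(0.8152741732580646), np.float64(0.815274173258172)])
```

>>> {"op": "apply_moves", "data": {"targets": [0.3, 0.0215, -0.003, 0, 0, 0.3, 0, 0, 0.045, 0, 0.3, 0, 0, 0.045, 0, 0.3, 0, 0, 0.045, 0, 0.3, 0, 0, 0.044, 0, 1, 0, 0, 0, 0, 1, 0, 0, 0, 0, 1, 0, 0, 0, 0, 1, 0, 0, 0, 0, 1, 0, 0, 0, 0, 1, 0, 0, 0, 0, 1, 0, 0, 0, 0, 1, 0, 0, 0, 0]}}

```text
clock: 40.25
position: [0.4217, -0.3326, 0.1076]
ee_rot: [-1.069, -2.947, -0.0]
force: [-0.8, 0.4, 5.7]
width: 0.216
```

>>> {"op": "apply_moves", "data": {"targets": [1, 0, 0, -0.05, 0, 1, 0, 0, -0.12, 0, 1, 0, 0, -0.12, 0, 1, 0, 0, -0.13, 0, 1, 0, 0, 0, 0]}}

```text
clock: 40.88
position: [0.4242, -0.3342, 0.279]
ee_rot: [-1.071, -2.953, 0.002]
force: [0.7, 0.3, -1.2]
width: 0.219
```

```bash
python3 - <<'E'
from h import *
gp(0.05,-.104,.27,None)
E
```

```text
pos [ 0.4242 -0.3342  0.279 ] alpha 140.12 j7 1.488 | {} shift shares [-0.0436  0.9003  0.0211] dist mm 360.6365550055494
```

>>> {"op": "apply_moves", "data": {"targets": [1, -0.0055, 0.1125, 0, 0, 1, -0.0055, 0.1125, 0, 0, 1, -0.0055, 0.1125, 0, 0, 1, -0.0055, 0.1125, 0, 0, 1, -0.0055, 0.1125, 0, 0, 1, -0.0055, 0.1125, 0, 0, 1, -0.0055, 0.1125, 0, 0, 1, -0.0055, 0.1125, 0, 0, 1, 0, 0, 0, -0.0922, 1, 0, 0, 0, -0.0922, 1, 0, 0, 0, -0.0922, 1, 0, 0, 0, -0.0922, 1, 0, 0, 0, -0.0922, 1, 0, 0, 0, -0.0922, 1, 0, 0, 0, -0.0922, 1, 0, 0, 0, -0.0922, 1, 0, 0, 0, -0.0922, 1, 0, 0, 0, -0.0922, 1, 0, 0, 0, 0]}}

```text
clock: 43.25
position: [0.6663, -0.068, 0.2726]
ee_rot: [1.15, -2.915, -0.01]
force: [0.7, -0.1, -1.3]
width: 0.215
```

```bash
python3 - <<'E'
from h import *
gp(0.05,-.104,.188,223)
E
```

```text
pos [ 0.6663 -0.068   0.2726] alpha -136.94 j7 2.24 | {'turn share total': np.float64(0.0006)} shift shares [-0.0033 -0.0073  0.2114] dist mm 84.62456200761052
```

>>> {"op": "apply_moves", "data": {"targets": [1, -0.001, -0.002, 0.05, 0, 1, -0.001, -0.002, 0.05, 0, 1, -0.001, -0.003, 0.05, 0, 1, 0, 0, 0.05, 0, 1, 0, 0, 0.008, 0, 1, 0, 0, 0, 0, 1, 0, 0, 0, 0]}}

```text
clock: 44.12
position: [0.6697, -0.0689, 0.192]
ee_rot: [1.151, -2.919, -0.007]
force: [-0.6, -0.0, -0.4]
width: 0.219
```

```bash
python3 - <<'E'
from h import *
im,_=snap("wrist","w18");gp(0.05,-.104,.188,223)
cv2.imwrite('pics/w18b.png',cv2.resize(im[190:255,270:358,::-1],None,fx=9,fy=9,interpolation=cv2.INTER_CUBIC))
E
```

```text
pos [ 0.6696 -0.0689  0.192 ] alpha -136.93 j7 2.223 | {'turn share total': np.float64(0.0008)} shift shares [0.0023 0.0016 0.0101] dist mm 4.188236301652384
```

View pics/w18b.png

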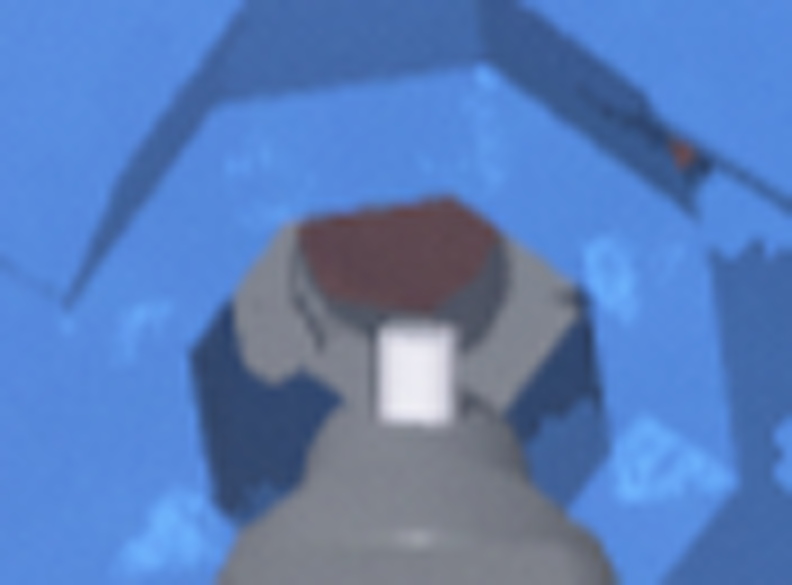

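```bash
python3 - <<'E'
from h import *
align2("w18",(417,322),[(295,222),(448,196),(585,287),(610,450),(192,352)],[(212,103),(482,65),(705,210),(68,303)],(270,190,9),.0976)
E
```

```text
mouth [ 0.7212 -0.3912] res mm [-0.0991  0.0559 -0.0079 -0.3905  0.0795  0.291  -0.2981  0.2076 -0.4704] press [ 0.0502 -0.1044  0.08  ] axis [-2.0869  0.6529] move x,y share [ 0.007  -0.0026]
```

>>> {"op": "apply_moves", "data": {"targets": [1, 0.007, -0.0026, 0, 0, 1, 0, 0, 0.021, 0, 1, 0, 0, 0.021, 0, 1, 0, 0, 0.021, 0, 1, 0, 0, 0.021, 0, 1, 0, 0, 0.021, 0, 1, 0, 0, 0, 0]}}

```text
clock: 45.05
position: [0.667, -0.0715, 0.1481]
ee_rot: [1.152, -2.916, -0.009]
force: [0.1, 0.0, -0.3]
width: 0.219
```

>>> {"op": "apply_moves", "data": {"targets": [1, 0, 0, 0.014, 0, 1, 0, 0, 0.014, 0, 1, 0, 0, 0.014, 0, 1, 0, 0, 0.014, 0, 1, 0, 0, 0.007, 0, 1, 0, 0, 0, 0]}}

```text
clock: 45.8
position: [0.6672, -0.0715, 0.1236]
ee_rot: [1.152, -2.917, -0.008]
force: [0.5, -0.2, -1.5]
width: 0.214
```

>>> {"op": "apply_moves", "data": {"targets": [1, 0, 0, 0.008, 0, 1, 0, 0, 0.005, 0, 1, 0, 0, 0.003, 0, 1, 0, 0, 0, 0]}}

```text
clock: 46.3
position: [0.6673, -0.0714, 0.1174]
ee_rot: [1.152, -2.917, -0.008]
force: [-0.3, -0.8, -0.5]
width: 0.216
```

>>> {"op": "apply_moves", "data": {"targets": [1, 0, 0, 0.005, 0, 1, 0, 0, 0.005, 0, 1, 0, 0, 0, 0]}}

```text
clock: 46.68
position: [0.6673, -0.0715, 0.1133]
ee_rot: [1.152, -2.917, -0.008]
force: [1.7, -0.5, -0.6]
width: 0.22
```

>>> {"op": "apply_moves", "data": {"targets": [1, 0, 0, 0.009, 0, 1, 0, 0, 0.009, 0, 1, 0, 0, 0.004, 0, 1, 0, 0, 0, 0]}}

```text
clock: 47.18
position: [0.6675, -0.0714, 0.1054]
ee_rot: [1.152, -2.917, -0.007]
force: [-1.3, -0.6, 4.7]
width: 0.212
```

>>> {"op": "apply_moves", "data": {"targets": [1, 0, 0, 0.003, 0.08, 1, 0, 0, 0.001, 0.08, 1, 0, 0, 0.001, 0.08, 1, 0, 0, 0.001, 0.08, 1, 0, 0, 0, 0]}}

```text
clock: 47.8
position: [0.669, -0.0712, 0.105]
ee_rot: [0.388, -3.116, -0.004]
force: [-1.7, -0.3, 15.2]
width: 0.218
```

```bash
python3 - <<'E'
from h import *
gp(0.0502,-0.1044,0.11,None);print(arm.observe()["ft_torque"])
E
```

```text
pos [ 0.669  -0.0712  0.105 ] alpha -165.8 j7 1.774 | {} shift shares [-0.0004  0.0045 -0.0124] dist mm 5.291082815312976
[-0.      0.544  -0.0761]
```

Correct the lateral position (x +0.004, y +0.003) and keep turning.

>>> {"op": "apply_moves", "data": {"targets": [1, 0.003, 0.002, 0, 0.08, 1, 0.002, 0.001, 0, 0.08, 1, 0, 0, 0, 0.08, 1, 0, 0, 0.001, 0.08, 1, 0, 0, 0, 0]}}

```text
clock: 48.42
position: [0.666, -0.07, 0.1025]
ee_rot: [-0.394, -3.112, -0.004]
force: [2.3, 1.7, 2.4]
width: 0.216
```

```bash
python3 - <<'E'
from h import *
gp(0.0502,-0.1044,0.11,None);print(arm.observe()["ft_torque"])
E
```

```text
pos [ 0.666  -0.07    0.1025] alpha 165.58 j7 1.35 | {} shift shares [-0.0063  0.0032 -0.0188] dist mm 8.035533363805536
[ 0.2626 -0.5277 -0.0147]
```

>>> {"op": "apply_moves", "data": {"targets": [1, 0, 0.001, 0.004, 0.05, 1, 0, 0, 0.002, 0.05, 1, 0, 0, 0.002, 0.05, 1, 0, 0, 0.001, 0.05, 1, 0, 0, 0, 0]}}

```text
clock: 49.05
position: [0.667, -0.0702, 0.1006]
ee_rot: [-0.875, -3.014, -0.003]
force: [1.3, 0.1, 13.4]
width: 0.217
```

```bash
python3 - <<'E'
from h import *
gp(0.0502,-0.1044,0.11,None);print(arm.observe()["ft_torque"])
E
```

```text
pos [ 0.667  -0.0702  0.1006] alpha 147.64 j7 1.086 | {} shift shares [-0.0026  0.004  -0.0236] dist mm 9.611011462718835
[ 0.163  -0.1908  0.0227]
```

>>> {"op": "apply_moves", "data": {"targets": [1, 0.002, 0.001, 0.001, 0.06, 1, 0, 0, 0.001, 0.06, 1, 0, 0, 0.001, 0.06, 1, 0, 0, 0, 0]}}

```text
clock: 49.55
position: [0.6674, -0.0691, 0.1001]
ee_rot: [-1.289, -2.863, -0.003]
force: [0.7, 0.6, 17.6]
width: 0.222
```

```bash
python3 - <<'E'
from h import *
gp(0.0502,-0.1044,0.11,None);print(arm.observe()["ft_torque"])
E
```

```text
pos [ 0.6674 -0.0691  0.1001] alpha 131.52 j7 0.849 | {} shift shares [-0.0028  0.0021 -0.0248] dist mm 10.003412231764056
[ 0.0812 -0.2664  0.5527]
```

Torque up: at the stop. Release, rise, and look.

>>> {"op": "apply_moves", "data": {"targets": [1, 0, 0, -0.006, 0, 0.3, 0, 0, 0, 0, 0.3, 0, 0, 0, 0, 0.3, 0, 0, 0, 0, 0.3, 0, 0, -0.1, 0, 0.3, 0, 0, -0.12, 0, 0, -0.1, 0.05, -0.12, -0.09, 0, -0.05, 0.05, -0.05, -0.09, 0, 0, 0, 0, -0.09, 0, 0, 0, 0, -0.09, 0, 0, 0, 0, 0]}}

```text
clock: 50.92
position: [0.733, -0.0839, 0.2522]
ee_rot: [-0.445, -3.102, -0.003]
force: [0.4, -0.9, 0.4]
width: 0.999
```

```bash
python3 - <<'E'
from h import *
print(pose()[:2],PR(pose()[0]))
im,_=snap("wrist","w19");im,_=snap("scene","s5");snap("top","t3")
cv2.imwrite('pics/s5a.png',cv2.resize(im[190:355,260:460,::-1],None,fx=3.6,fy=3.6,interpolation=cv2.INTER_CUBIC))
E
```

```text
(array([ 0.733 , -0.0839,  0.2522]), np.float64(163.6548197438678)) [ 0.1105 -0.131   0.2522]
```

View pics/w19.png

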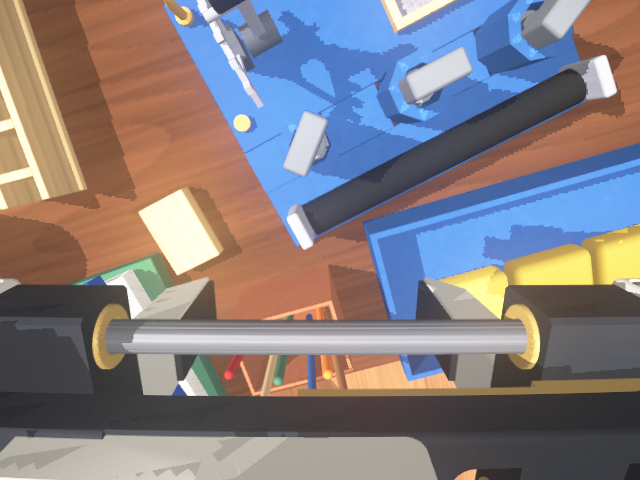

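View pics/s5a.png

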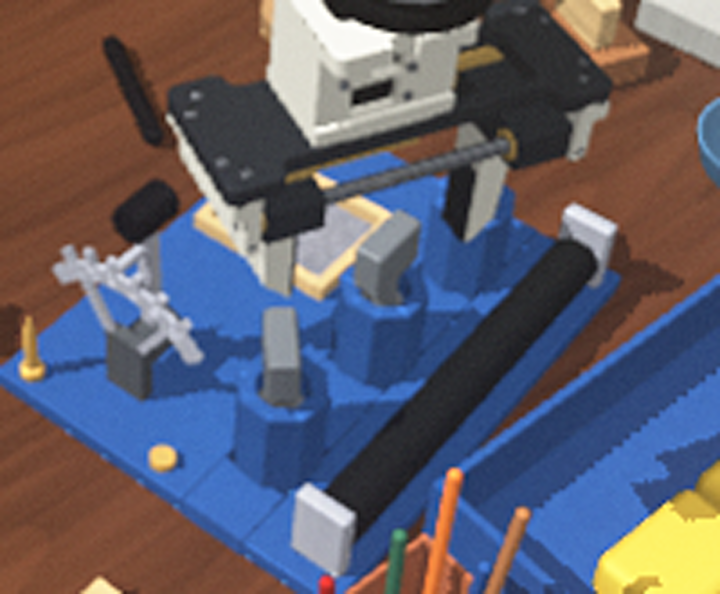

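View pics/t3.png

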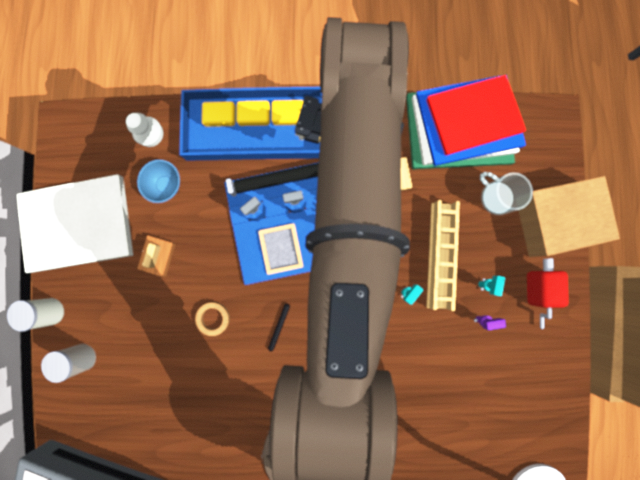

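```bash
python3 - <<'E'
from h import *
im=cv2.imread('pics/s5.png');cv2.imwrite('pics/s5b.png',cv2.resize(im[265:310,315:360],None,fx=13,fy=13,interpolation=cv2.INTER_CUBIC))
im=cv2.imread('pics/w19.png');cv2.imwrite('pics/w19b.png',cv2.resize(im[95:195,265:345],None,fx=6,fy=6,interpolation=cv2.INTER_CUBIC))
E
```

```text
(no output)
```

View pics/s5b.png

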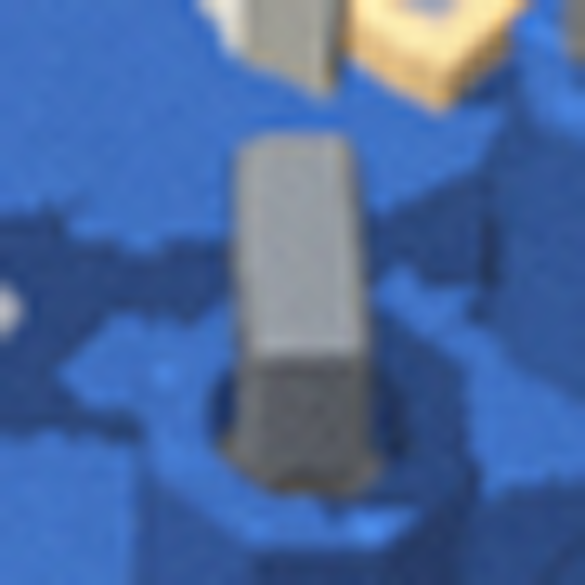

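View pics/w19b.png

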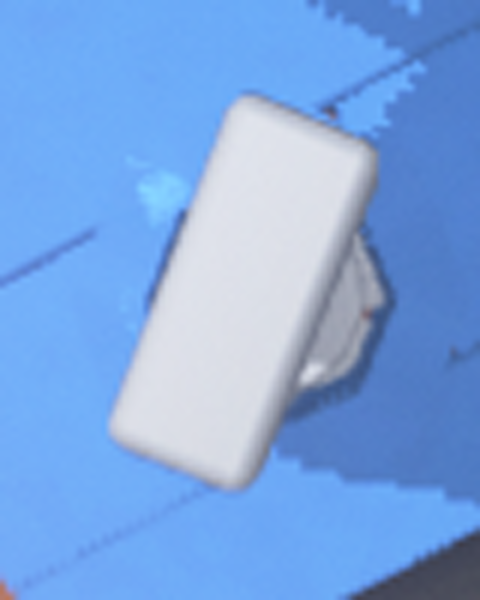

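```bash
python3 - <<'E'
from h import *
c=wcam("w19");S=cam("scene")
w=[(235,93),(378,145),(250,490),(110,430)];s=[(240,135),(352,135),(370,355),(245,355)]
wv=lambda q:(265+q[0]/6,95+q[1]/6);sv=lambda q:(315+q[0]/13,265+q[1]/13)
x,e=tri([(c,wv(np.mean(w,0))),(S,sv(np.mean(s,0)))]);print(PR(x),e)
P=np.array([PR(onz(c,wv(q),.125)) for q in w]);l=P[0]+P[1]-P[2]-P[3];print(P.mean(0),np.degrees(np.arctan2(l[1],l[0]))%180,np.linalg.norm(l)/2,np.linalg.norm(P[0]-P[1]))
# block in top
T=cam("top");im=cv2.imread("pics/t3.png")
cv2.imwrite('pics/t3b.png',cv2.resize(im[225:285,125:185],None,fx=9,fy=9,interpolation=cv2.INTER_CUBIC))
print(onz(T,(155,256),.03))
gp(-.06,.06,.3,None)
E
```

```text
[ 0.0476 -0.1062  0.121 ] [np.float64(0.7130895213517348), np.float64(0.7130895213516371)]
[ 0.0472 -0.1068  0.125 ] 131.36735741163642 0.043727979841327515 0.018272028669122597
[0.5135 0.3891 0.03  ]
pos [ 0.7331 -0.0838  0.2525] alpha 163.54 j7 1.352 | {} shift shares [ 0.5998  0.2258 -0.1139] dist mm 260.3866868977899
```

View pics/t3b.png

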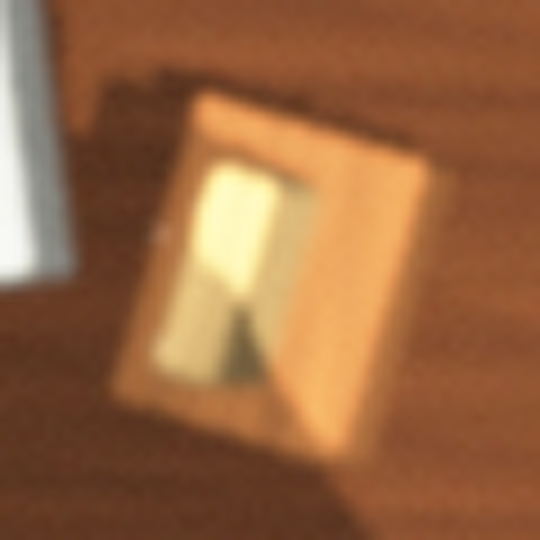

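```bash
python3 - <<'E'
from h import *
T=cam("top")
Q=[(195,95),(430,160),(345,465),(112,395)]
P=np.array([onz(T,(125+a/9,225+b/9),.03) for a,b in Q]);print(P,P.mean(0))
l=P[0]+P[1]-P[2]-P[3];print(np.degrees(np.arctan2(l[1],l[0])),np.linalg.norm(l)/2)
go([P.mean(0)[0]+.03,P.mean(0)[1],.23],164.4)
E
```

```text
[[0.5658 0.4114 0.03  ]
 [0.5466 0.3429 0.03  ]
 [0.461  0.3671 0.03  ]
 [0.481  0.4351 0.03  ]] [0.5136 0.3891 0.03  ]
-15.688513609429265 0.08845514089791859
pos [ 0.7331 -0.0838  0.2525] alpha 163.54 j7 1.352 | {'turn share total': np.float64(-0.0096)} shift shares [0.7739 1.0112 0.063 ] dist mm 509.9665045390222
```

>>> {"op": "apply_moves", "data": {"targets": [0, 0.075, 0.099, 0, -0.0096, 0, 0.078, 0.101, 0, 0, 0, 0.078, 0.101, 0, 0, 0, 0.078, 0.101, 0, 0, 0, 0.078, 0.101, 0, 0, 0, 0.078, 0.101, 0, 0, 0, 0.078, 0.101, 0, 0, 0, 0.078, 0.101, 0, 0, 0, 0.078, 0.101, 0.03, 0, 0, 0.078, 0.101, 0.03, 0, 0, 0, 0, 0, 0, 0, 0, 0, 0, 0]}}

```text
clock: 52.58
position: [0.5417, 0.3876, 0.2312]
ee_rot: [-0.422, -3.106, -0.001]
force: [1.2, -0.5, 0.2]
width: 1.004
```

```bash
python3 - <<'E'
from h import *
im,_=snap("wrist","w20");print(pose()[:2])
E
```

```text
(array([0.5424, 0.3868, 0.2315]), np.float64(164.4356579842401))
```

View pics/w20.png

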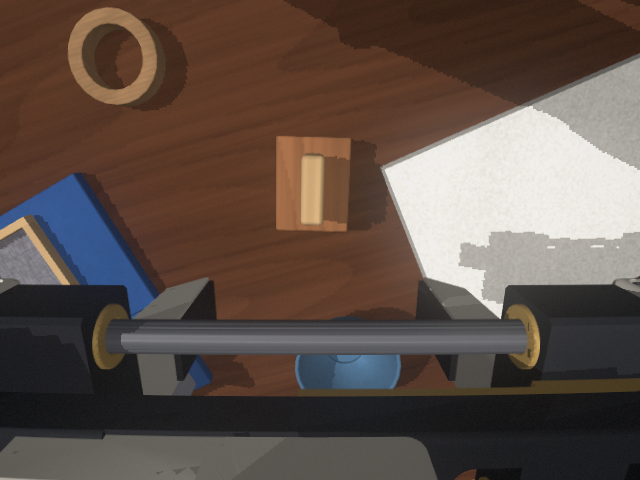

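```bash
python3 - <<'E'
from h import *
im=cv2.imread('pics/w20.png');cv2.imwrite('pics/w20b.png',cv2.resize(im[125:245,260:370],None,fx=5,fy=5,interpolation=cv2.INTER_CUBIC))
E
```

```text
(no output)
```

View pics/w20b.png

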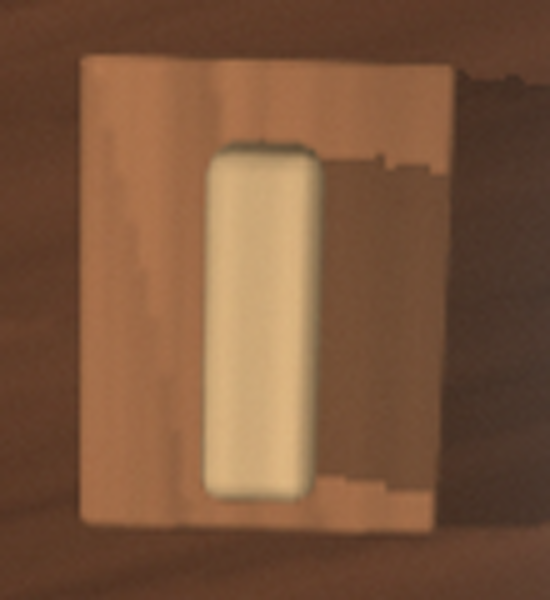

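```bash
python3 - <<'E'
from h import *
c=wcam("w20");f=lambda q:(260+q[0]/5,125+q[1]/5)
for n,Q,z in [("grip",[(207,148),(322,153),(312,499),(203,497)],.072),("top",[(80,57),(455,65),(435,531),(82,525)],.03)]:
    P=np.array([onz(c,f(q),z) for q in Q]);l=P[0]+P[1]-P[2]-P[3]
    print(n,P.mean(0),np.degrees(np.arctan2(l[1],l[0])),np.linalg.norm(l)/2,np.linalg.norm(P[0]-P[1]),np.linalg.norm(P[2]-P[3]))
# two-view height of block top centre
Qt=[(195,95),(430,160),(345,465),(112,395)];Qw=[(80,57),(455,65),(435,531),(82,525)]
for a,b in zip(Qt,[Qw[1],Qw[0],Qw[3],Qw[2]]): pass
print(tri([(c,f(np.mean(Qw,0))),(cam("top"),(125+np.mean(Qt,0)[0]/9,225+np.mean(Qt,0)[1]/9))]))
g=np.array([onz(c,f(q),.072) for q in [(207,148),(322,153),(312,499),(203,497)]]).mean(0)
go([g[0],g[1],.12],164.4)
E
```

```text
grip [0.5137 0.3922 0.072 ] 163.19650706031325 0.05873786154303179 0.018972480328574546 0.018817431051707547
top [0.5143 0.3921 0.03  ] 163.2574622654646 0.08874511434600788 0.06922483755160515 0.06928330925400429
(array([0.5139, 0.3921, 0.0214]), [np.float64(0.09321302043891631), np.float64(0.09321302043871699)])
pos [0.5424 0.3868 0.2315] alpha 164.44 j7 0.587 | {'turn share total': np.float64(0.0004)} shift shares [ 0.0708 -0.0063  0.2793] dist mm 115.27327449194615
```

>>> {"op": "apply_moves", "data": {"targets": [0.45, 0.035, -0.003, 0.07, 0.0135, 0.45, 0.035, -0.003, 0.07, 0, 0.45, 0, 0, 0.07, 0, 0.45, 0, 0, 0.07, 0, 0.45, 0, 0, 0.07, 0, 0.45, 0, 0, 0.07, 0, 0.45, 0, 0, 0.05, 0, 0.45, 0, 0, 0, 0]}}

```text
clock: 53.62
position: [0.5131, 0.3917, 0.0425]
ee_rot: [-0.458, -3.1, 0.001]
force: [-0.3, 0.0, -0.4]
width: 0.551
```

```bash
python3 - <<'E'
from h import *
im,_=snap("wrist","w21");go([.514,.392,.038],163.2)
E
```

```text
pos [0.5136 0.3925 0.0437] alpha 163.22 j7 0.517 | {'turn share total': np.float64(0.0002)} shift shares [-0.0015 -0.001   0.0142] dist mm 5.723571382646078
```

View pics/w21.png

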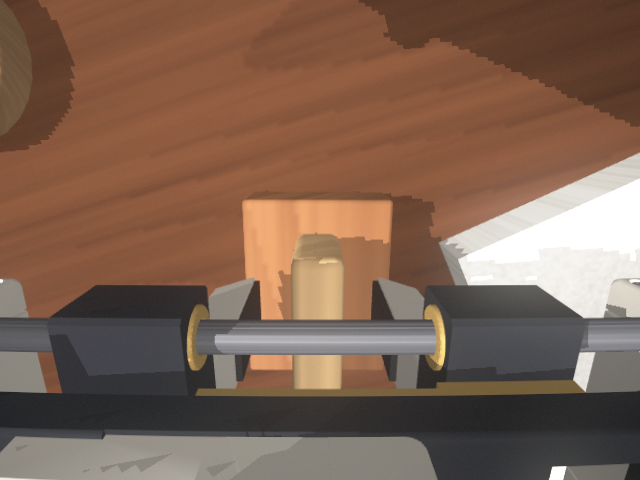

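Straddling the grip well; down 4 mm and close.

>>> {"op": "apply_moves", "data": {"targets": [0.45, 0, 0, 0.01, 0, 1, 0, 0, 0, 0, 1, 0, 0, 0, 0, 1, 0, 0, 0, 0, 1, 0, 0, 0, 0, 1, 0, 0, 0, 0, 1, 0, 0, 0, 0], "grip_force": 30}}

```text
clock: 54.55
position: [0.5127, 0.3939, 0.0397]
ee_rot: [-0.454, -3.101, -0.003]
force: [-0.5, -0.8, 3.6]
width: 0.215
```

>>> {"op": "apply_moves", "data": {"targets": [1, 0, 0, -0.05, 0, 1, 0, 0, -0.1, 0, 1, 0, 0, -0.12, 0, 1, 0, 0, -0.12, 0, 1, 0, 0, 0, -0.0775, 1, 0, 0, 0, -0.0775, 1, 0, 0, 0, -0.0775, 1, 0, 0, 0, -0.0775, 1, 0, 0, 0, 0]}}

```text
clock: 55.68
position: [0.5136, 0.3933, 0.195]
ee_rot: [0.306, -3.119, -0.005]
force: [-0.5, -0.7, -2.3]
width: 0.216
```

```bash
python3 - <<'E'
from h import *
gp(-.06,.061,.2,191.1);snap("wrist","w22")
E
```

```text
pos [0.5136 0.3933 0.195 ] alpha -168.79 j7 0.963 | {'turn share total': np.float64(0.0012)} shift shares [ 0.1176 -0.7962 -0.0147] dist mm 321.9768535058514
```

View pics/w22.png

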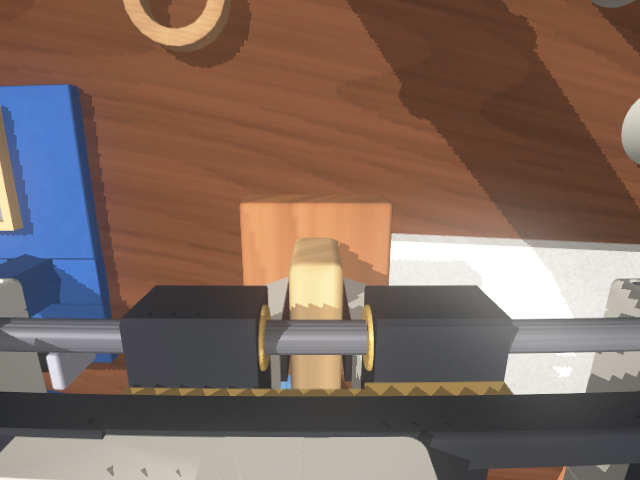

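>>> {"op": "apply_moves", "data": {"targets": [1, 0.0168, -0.1137, 0, 0, 1, 0.0168, -0.1137, 0, 0, 1, 0.0168, -0.1137, 0, 0, 1, 0.0168, -0.1137, 0, 0, 1, 0.0168, -0.1137, 0, 0, 1, 0.0168, -0.1137, 0, 0, 1, 0.0168, -0.1137, 0, 0, 1, 0, 0, 0.08, 0, 1, 0, 0, 0.08, 0, 1, 0, 0, 0.08, 0, 1, 0, 0, 0, 0, 1, 0, 0, 0, 0]}}

```text
clock: 57.22
position: [0.5298, 0.0726, 0.0996]
ee_rot: [0.306, -3.121, -0.005]
force: [-0.2, -0.5, -1.4]
width: 0.218
```

```bash
python3 - <<'E'
from h import *
im,_=snap("wrist","w23");gp(-.06,.061,.0547,191.1)
E
```

```text
pos [0.5301 0.0726 0.0999] alpha -168.79 j7 1.478 | {'turn share total': np.float64(0.0012)} shift shares [ 0.0031 -0.0021  0.1131] dist mm 45.26232850954901
```

View pics/w23.png

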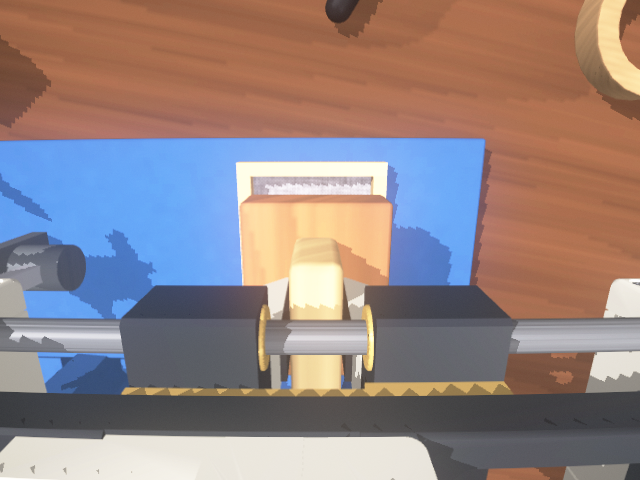

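```bash
python3 - <<'E'
from h import *
im=cv2.imread('pics/w23.png');cv2.imwrite('pics/w23b.png',cv2.resize(im[150:290,220:410],None,fx=4.2,fy=4.2,interpolation=cv2.INTER_CUBIC))
E
```

```text
(no output)
```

View pics/w23b.png

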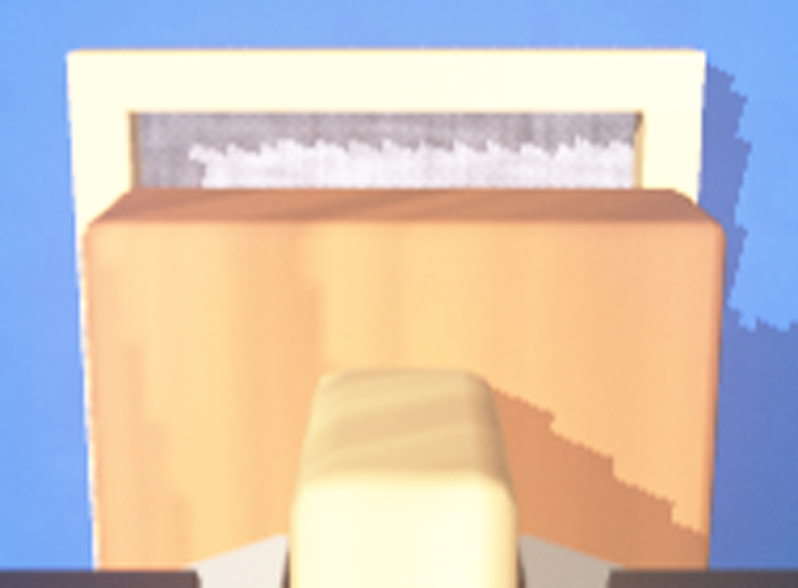

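```bash
python3 - <<'E'
from h import *
c=wcam("w23");a=np.load("pics/w23.npy");p=a[:3];M=R.from_rotvec(a[3:]).as_matrix()
f=lambda q:(220+q[0]/4.2,150+q[1]/4.2)
t=lambda q,z:(M.T@(onz(c,f(q),z)-p))*1e3
zb=p[2]-.0397
for n,q,z in [("botL",(135,188),zb),("botR",(675,188),zb),("topL",(85,222),zb+.03),("topR",(725,222),zb+.03),("rimL",(68,50),.027),("rimR",(705,50),.027),("inL",(132,112),.027),("inR",(642,112),.027)]: print(n,t(q,z),PR(onz(c,f(q),z)))
E
```

```text
botL [ 42.0044 -33.5683  39.7806] [-0.101   0.0281  0.0599]
botR [41.9236 34.4419 40.0474] [-0.1011  0.0962  0.0599]
topL [ 42.9441 -34.0683   9.7827] [-0.1018  0.0275  0.0899]
topR [42.8551 34.7992 10.0529] [-0.1018  0.0964  0.0899]
rimL [ 56.9137 -47.8862  72.6871] [-0.1161  0.0139  0.027 ]
rimR [56.8245 43.6284 73.0462] [-0.1161  0.1054  0.027 ]
inL [ 48.0352 -39.0586  72.677 ] [-0.1072  0.0228  0.027 ]
inR [47.9526 34.873  72.9671] [-0.1073  0.0967  0.027 ]
```

>>> {"op": "apply_moves", "data": {"targets": [1, 0.0085, -0.0063, 0, 0, 1, 0, 0, 0.02, 0, 1, 0, 0, 0.02, 0, 1, 0, 0, 0.02, 0, 1, 0, 0, 0.02, 0, 1, 0, 0, 0.015, 0, 1, 0, 0, 0.01, 0, 1, 0, 0, 0.006, 0, 1, 0, 0, 0, 0]}}

```text
clock: 58.4
position: [0.5259, 0.0694, 0.0547]
ee_rot: [0.308, -3.12, -0.005]
force: [-2.4, 0.1, 3.6]
width: 0.214
```

Seated height reached (0.0547 as predicted) with light contact. Release and look.

>>> {"op": "apply_moves", "data": {"targets": [1, 0, 0, 0.002, 0, 0.45, 0, 0, 0, 0, 0.45, 0, 0, 0, 0, 0.45, 0, 0, 0, 0, 0.45, 0, 0, -0.05, 0, 0.45, 0, 0, -0.12, 0, 0.45, -0.1, 0, -0.12, 0, 0.45, -0.05, -0.1, -0.1, 0, 0.3, 0, -0.1, 0, 0, 0.3, 0, 0, 0, 0, 0.3, 0, 0, 0, 0]}}

```text
clock: 59.78
position: [0.601, 0.0027, 0.2082]
ee_rot: [0.307, -3.119, -0.006]
force: [0.1, 0.5, -0.2]
width: 0.701
```

```bash
python3 - <<'E'
from h import *
im,_=snap("wrist","w24");print(pose()[:2],PR(pose()[0]))
im,_=snap("scene","s6")
cv2.imwrite('pics/s6a.png',cv2.resize(im[190:355,260:460,::-1],None,fx=3.6,fy=3.6,interpolation=cv2.INTER_CUBIC))
E
```

```text
(array([0.601 , 0.0034, 0.2082]), np.float64(-168.6740740966757)) [-0.0023 -0.0199  0.2082]
```

View pics/w24.png

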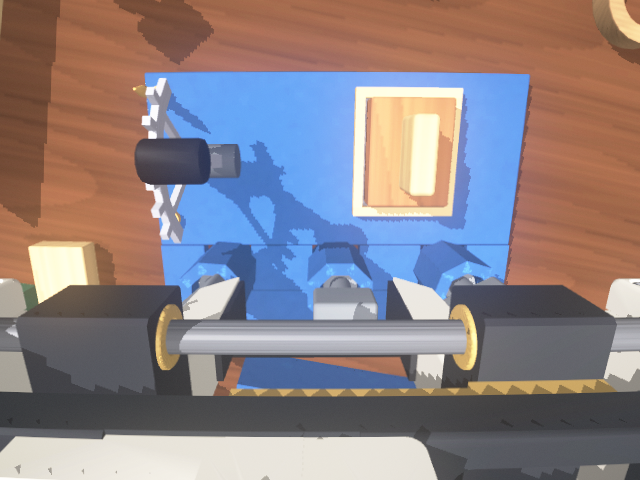

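View pics/s6a.png

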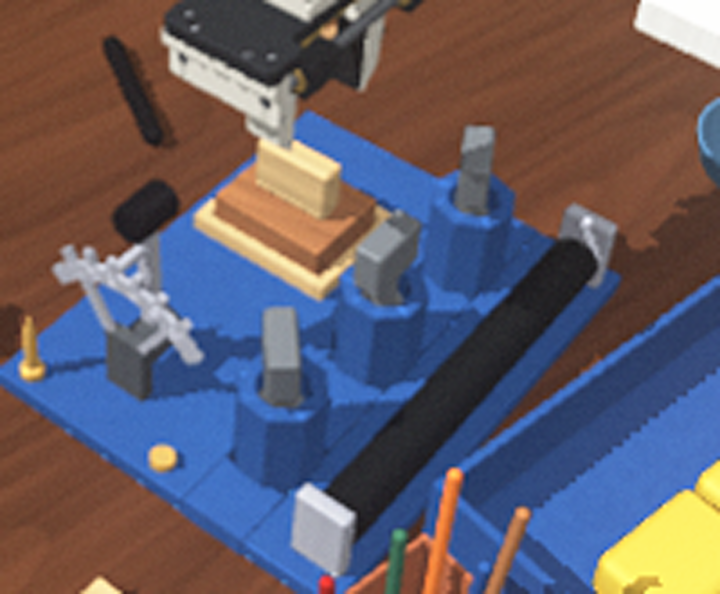

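```bash
python3 - <<'E'
from h import *
c=wcam("w24")
im=cv2.imread('pics/w24.png');cv2.imwrite('pics/w24b.png',cv2.resize(im[70:250,120:260],None,fx=3.3,fy=3.3,interpolation=cv2.INTER_CUBIC))
print([PR(onz(c,q,.045)) for q in [(239,161),(222,161)]])
for q in [(173,139),(173,184),(173,161)]: print(PR(onz(c,q,.15)))
# block top corners z .045
for q in [(368,97),(455,99),(450,206),(369,204)]: print(PR(onz(c,q,.045)))
E
```

```text
[array([-0.0549, -0.0841,  0.045 ]), array([-0.0549, -0.0984,  0.045 ])]
[-0.0733 -0.1003  0.15  ]
[-0.0481 -0.1026  0.15  ]
[-0.0612 -0.1014  0.15  ]
[-0.106   0.0222  0.045 ]
[-0.1052  0.0932  0.045 ]
[-0.0171  0.0969  0.045 ]
[-0.0186  0.0262  0.045 ]
```

View pics/w24b.png

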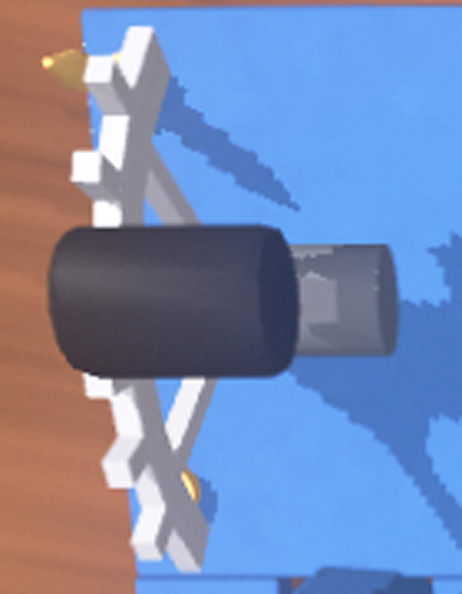

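```bash
python3 - <<'E'
from h import *
gp(-.061,-.1015,.20,191.1)
E
```

```text
pos [0.601  0.0037 0.2083] alpha -168.64 j7 1.647 | {'turn share total': np.float64(0.0029)} shift shares [ 0.1468 -0.2046  0.0208] dist mm 101.06902593309941
```

>>> {"op": "apply_moves", "data": {"targets": [0.35, 0.049, -0.068, 0, 0.003, 0.35, 0.049, -0.068, 0, 0, 0.35, 0.049, -0.068, 0, 0, 0.35, 0, 0, 0.02, 0, 0.35, 0, 0, 0, 0], "grip_force": 12}}

```text
clock: 60.5
position: [0.5591, -0.0876, 0.2001]
ee_rot: [0.302, -3.119, -0.007]
force: [0.4, 1.0, 0.6]
width: 0.648
```

```bash
python3 - <<'E'
from h import *
gp(-.061,-.1015,.136,191.1);snap("wrist","w25")
E
```

```text
pos [ 0.5591 -0.0876  0.2001] alpha -168.93 j7 1.807 | {'turn share total': np.float64(-0.0003)} shift shares [-0.0009 -0.0015  0.1601] dist mm 64.05726565286558
```

View pics/w25.png

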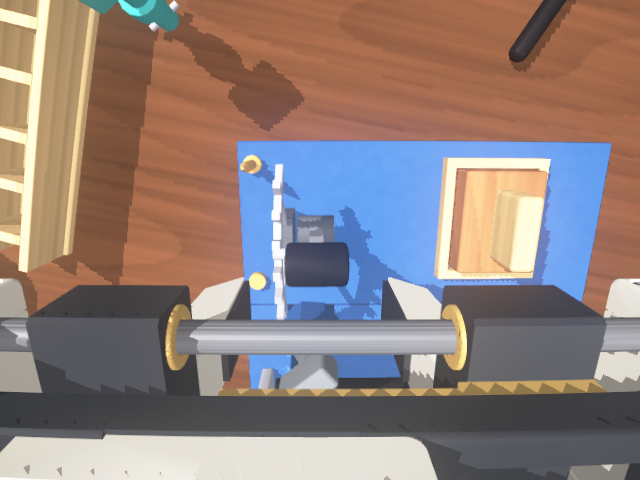

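>>> {"op": "apply_moves", "data": {"targets": [0.35, 0, 0, 0.055, 0, 0.35, 0, 0, 0.055, 0, 0.35, 0, 0, 0.048, 0, 0.35, 0, 0, 0, 0, 1, 0, 0, 0, 0, 1, 0, 0, 0, 0, 1, 0, 0, 0, 0, 1, 0, 0, 0, 0, 1, 0, 0, 0, 0, 1, -0.01, 0, 0, 0, 1, 0, 0, 0, 0, 1, 0, 0, 0, 0, 1, 0, 0, 0, 0]}}

```text
clock: 62.18
position: [0.5629, -0.0863, 0.1383]
ee_rot: [0.302, -3.121, -0.008]
force: [-1.9, 5.7, 4.5]
width: 0.394
```

```bash
python3 - <<'E'
from h import *
print(PR(pose()[0]));gp(-.109,-.1015,.122,191.1)
E
```

```text
[-0.0569 -0.1006  0.1383]
pos [ 0.5629 -0.0863  0.1383] alpha -168.93 j7 1.8 | {'turn share total': np.float64(-0.0003)} shift shares [ 0.13   -0.0025  0.0415] dist mm 54.59137768607285
```

>>> {"op": "apply_moves", "data": {"targets": [1, 0.026, 0, 0.002, 0, 1, 0.026, 0, 0.004, 0, 1, 0.026, 0, 0.006, 0, 1, 0.026, 0, 0.009, 0, 1, 0.026, 0, 0.011, 0, 1, 0, 0, 0, 0, 1, 0, 0, 0, 0]}}

```text
clock: 63.05
position: [0.5116, -0.0964, 0.1249]
ee_rot: [0.303, -3.12, -0.008]
force: [0.2, 6.3, -4.9]
width: 0.391
```

```bash
python3 - <<'E'
from h import *
print(PR(pose()[0]))
E
```

```text
[-0.1092 -0.1007  0.1249]
```

Release, rise, move away toward +x to view everything.

>>> {"op": "apply_moves", "data": {"targets": [0.35, 0, 0, 0, 0, 0.35, 0, 0, 0, 0, 0.35, 0, 0, 0, 0, 0.35, 0, 0, -0.1, 0, 0.35, 0, 0, -0.14, 0, 0.2, -0.1, 0, -0.1, 0, 0, -0.12, 0.08, -0.05, 0, 0, -0.08, 0.1, 0, 0, 0, 0, 0, 0, 0, 0, 0, 0, 0, 0]}}

```text
clock: 64.3
position: [0.6166, -0.0057, 0.2802]
ee_rot: [0.3, -3.12, -0.004]
force: [0.7, 0.4, -0.3]
width: 0.998
```

```bash
python3 - <<'E'
from h import *
im,_=snap("wrist","w26");print(pose()[:2],PR(pose()[0]))
im,_=snap("scene","s7")
cv2.imwrite('pics/s7a.png',cv2.resize(im[190:355,240:440,::-1],None,fx=3.6,fy=3.6,interpolation=cv2.INTER_CUBIC))
E
```

```text
(array([ 0.6164, -0.0065,  0.2804]), np.float64(-169.09623835617603)) [ 0.011  -0.0326  0.2804]
```

View pics/w26.png

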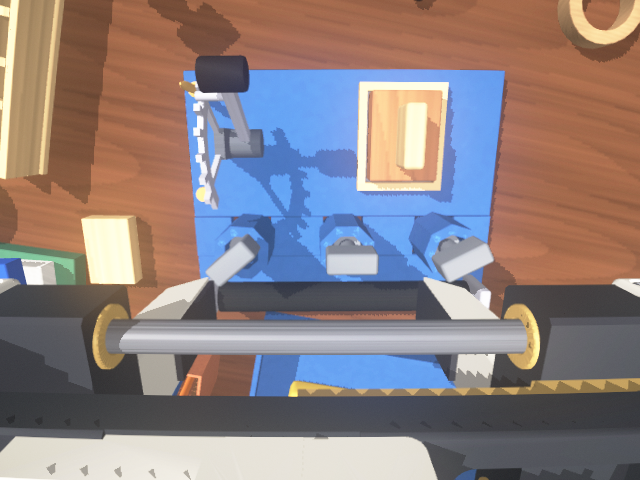

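View pics/s7a.png

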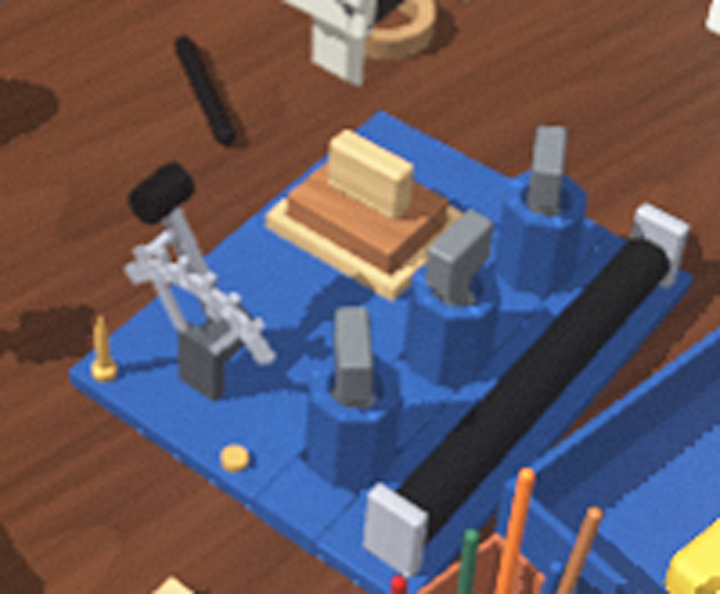

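```bash
python3 - <<'E'
from h import *
c=wcam("w26");S=cam("scene")
x,e=tri([(c,(222,74)),(S,(240+161/3.6,190+193/3.6))]);p=PR(x);print(p,e,np.arcsin((p[0]+.055)/.105))
P=np.array([PR(onz(c,q,.045)) for q in [(369,91),(443,92),(440,183),(369,182)]]);print("block",P.mean(0))
P=np.array([PR(onz(c,q,.027)) for q in [(361,82),(449,82),(443,191),(357,189)]]);print("rim",P.mean(0))
x,e=tri([(c,(222,74)),(S,(240+161/3.6,190+193/3.6))])
E
```

```text
[-0.1061 -0.1006  0.1366] [np.float64(0.9695702398539352), np.float64(0.9695702398540216)] -0.5087919693180057
block [-0.0598  0.0601  0.045 ]
rim [-0.0604  0.0613  0.027 ]
```

```bash
python3 -c "
from cell import arm
print(arm.sign_off(),arm.observe()['clock'])"
```

```text
the job is handed in; nothing more can be done
the job is handed in; nothing more can be done
```

The job is handed in at about 64 s on the clock; no verdict was reported. I stood the lever in the middle notch and started all three grey screws home in wells 3, 2 and 1. Then I laid the block in the bed and threw the lever to the near notch beside the tall peg.

What the last checks showed:

- **Lever:** about -0.06 rad while it stood upright, and about -0.51 rad at the end.
- **Block:** within about 1.5 mm of the bed centre. It had been knocked a few centimetres aside during the run, so I located it again before picking it up.
- **Screws:** each reached its torque stop, with its foot 77 to 78 mm below the mouth as reckoned from the gripper height. The two-view height checks on the grips of the middle and right screws read 2 to 4 mm below the expected 125 mm. I put that down to calibration, because the well mouths also read 1 to 2 mm low. The left screw's height was checked by projecting its grip into the scene view.

Other points from the run:

- **First screw:** it touched the rim of the left well at about 4.5 N before I corrected its position.
- **Pressure while turning:** the highest was about 32 N on the middle screw, after which I eased off.
- **Joint range:** joint 7 briefly read 2.741 against its stated 2.74 limit while I was carrying the second screw.
- **Bystanders:** the robot made no contact with the bowl, tape roll or offcut that I saw, but I did not measure them again at the end.

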